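Square up a camera stand with an engineer's square

ROBOT

A 7-joint arm with a two-finger parallel gripper is mounted at the origin on a cart in front of the work surface, level with it; the furniture and walls round the work are solid. World frame = base frame: x ahead of the robot, y to its left, z up, the work surface at z = 0. Lengths are in m, angles in rad, forces in N, time in s.
With the tool pointing down it reaches from about 0.4 to 0.875 m from the base axis. Payload 19.3 kg.
Tool frame: the origin (TCP) lies at the very end of the fingers, on their centre line; the grasp point (between the pads) lies 19 mm behind it; z points along the fingers, y is the line along which they close (so a half turn about z gives the same grasp; the last joint's range is limited). The gripper opens to 85 mm and grips with 20 to 120 N. Pads are 22 mm wide; open, the fingers measure 114 mm over their backs; the gripper's body (76 mm by 85 mm) begins 54 mm behind the grasp point. The pads swing forward as they close: fully open they stand 13 mm farther back than shut.
Start: joints at [1.197, 0.521, -0.036, 1.599, 0.021, 1.021, -0.113], TCP at [0.187, -0.596, 0.231] pointing down, gripper open.
Joint ranges: [-2.91, 2.91], [-0.3, 2.13], [-1.5, 1.42], [0.17, 2.43], [-1.26, 4.41], [0.16, 1.93], [-2.52, 2.52]. Speed limits (rad/s): [1.89, 1.89, 2.39, 2.39, 3.01, 3.01, 3.01].

INTERFACE

Orientations are given as [roll, pitch, yaw] about the fixed x, y, z axes, in that order (R = Rz(yaw) Ry(pitch) Rx(roll)).
In Python, from workcell import monitor, optics, job_done gives the robot as it stands.
- The arm moves only by the shell command python3 -m handwheel 'ROWS' [FORCE]. ROWS is JSON, a list of rows, each an object of numbers: "dx", "dy", "dz": the shift along the tool's x, y, z in cm; "wx", "wy", "wz": the turn, a rotation vector about the tool's x, y, z in rad; "claw": the opening in per cent of the stroke, from 0 (shut) to 100 (fully open). A call has 1 to 8 rows; each row shifts and turns the commanded pose from where the row before left it, along the tool's axes as they then stand; what a row does not reach is not made up. A row lasts 1/8 s, in which the tool goes at most 62.5 mm and 10.7 degrees, less where a joint would pass 70% of its speed; a pose out of reach is approached as far as the arm can. A call with a gripper value outside its range is refused whole. The fingers move at their own pace and stop on an object; FORCE is the grip in N (left out, the last holds). Time passes only in rows, so rows that do not move let the fingers close. It gives the time, the measured TCP pose, the force, the opening and the grip force at its end, in the units of the state.
- monitor.observe(): the state, without advancing time (a new reading comes with each control period).
- optics.grab_frame(name): name is "side" or "top"; returns a dict with "frame" (420x560x3 uint8, blue, green, red), "fovy" (degrees; the focal length in pixels is half the picture's height over the tangent of half this angle, whatever the lens; pixels are square), "cx", "cy" (the principal point, pixels), "k1" (the pictures are not rectified: a ray, as slopes to the right and down, at radius r is drawn at 1 + k1 r^2 times it, then the intrinsics apply), "R" (3x3) and "t" (3): a world point X has camera coordinates R X + t. Camera axes: x right, y down, z forward; pixel columns grow to the right and rows downward; lengths in m; the calibration is good to about 2 mm. A picture is of the moment at which its call begins. There is no depth.
- job_done(): hands the job in; it is judged then, once.
Trained networks look in the newest picture that a camera, given by its name, has taken for a name from the list of things; names that differ only in an ending like _2 or _b are one class to them, and where a whole thing is asked for, a point or a joint stands for the part that bears it (a point fixed in the world has none). Each returns a list of dicts, best first, with "p" (0 to 1); they miss things now and then, are a little off and sometimes report something else, mostly with a low value. They report only what shows in the picture. A call takes as long as a camera call. They do not tell look-alikes from the thing itself.
- optics.masks_of(name, camera): "region" (420x560 bool, what is visible of it) and "rect" ([left, top, width, height] in pixels, round what is visible of it).
The state is a dict: "clock": time; "qpos": joint angles; "qd": joint speeds; "joint_efforts": joint torques, N m; "position": TCP position; "tool_rot": TCP orientation; "force": force on the tool from outside, world axes, zero at the start; "moment": the same for the moment, N m; "grip_width": finger opening in m; "finger_force": force on a finger pad.
Only numpy, scipy, OpenCV 4.12 (cv2) and the standard library are available. Lean on these libraries where they do the work, as an engineer would, in place of code of your own. Each camera call takes 0.05 s, during which the arm holds its last target. There are 200 camera calls.

TASK

The hinged plate of the aluminium camera stand has sagged forward, so its camera no longer looks straight down on the base. Take the steel engineer's square from the bench, keep its stock pressed flat on the stand's base and push its blade against the plate until base and plate are both flush with the square, with no gap, and hold it pressed there for about a second to check. Then stand the square upright on the bench again, off the stand, leaving the plate at a right angle to the base and the other things on the bench in their places.

Things in the scene. Friction and masses are not known exactly. Their poses are not given: they have to be found in the camera images.
- square_stock (a point): Engineer's square of bright steel, about 0.4 kg, loose, an L standing on its stock right or left of the stand. Stock: bar 70 mm long (x), 20 wide (y), 28 high; blade: 20 mm (x) by 8 mm (y), rises at the +x end to 100 mm above the stock's underside. This point: centre of the stock, 14 mm above its underside. x along the stock towards the blade, z up; the blade's outer edge is 35 mm away in +x.
- square_tip (a point): Top of the blade's outer edge (the edge that checks the plate), 35 mm in +x and 86 mm in z from square_stock; same axes. The free stock behind the blade (x -35 to +15 mm from square_stock) can be gripped across its 20 mm width. In the corner the camera is above it, so grip it with the gripper leaned back 35 to 45 degrees, fingers pointing down and towards +x.
- bracket: Camera stand of aluminium, screwed down. Origin at bench level straight below the plate's front face when upright; x runs from the open front of the base to the plate (away from the robot, within 0.25 rad), y along the hinge, z up. Two cheeks with lock knobs stand beside the plate, y = +-57 to 80 mm, up to 106 mm high, from x = -28 mm to the back.
- corner (a point): The corner that is checked: middle of the line where the upright plate's front face meets the base's top (12 mm above the bench); axes as the stand.
- bracket_base: The stand's base plate, 12 mm thick with a flat top, 130 mm wide, 235 mm long (x -185 to +50 mm). Origin (at bench level) and axes as the stand. Screw heads stand 5 mm high near its long edges (y = +-54 mm); the middle is clear.
- plate (a joint): Lean of the hinged plate, rad: 0 upright, positive leans forward over the base; -0.15 to 0.35. Plate 112 mm wide, 8 thick, 190 high; hinge axis 6 mm above the base's top, 4 mm behind the front face. Stiff (0.38 N m, so about 4 N at the top of the square's blade), stays where left. No stop at upright, but once the blade is flush its foot butts on the hinged edge and the push rises sharply.
- camera (a point): Middle of the lens under the black camera head fixed near the plate's top; 153 mm above the base's top and 27 mm in front of the plate's face (square to it). The head is 46 mm wide and stands out 48 mm from the face, from 7 to 37 mm above this point; the square must be slid in below it. Axes turn with the plate: z up along its face, x through it to the back, y along the hinge.
- reagent_b: Bystander: white bottle with a blue cap, 52 x 52 x 110 mm, right of the stand. Origin under its centre.
- reagent_c: Bystander: small white bottle with a red cap, 45 x 45 x 88 mm, on the other side of the stand from the square. Origin under its centre.
- timer: Bystander: flat bench timer, 58 x 66 x 18 mm, in front of the stand to the left. Origin under its centre.
- marker_black: Bystander: marker pen lying in front of the stand, 17 x 135 x 16 mm. Origin under its centre.
Not all that is in view belongs to the job. Several things look just like the part that bears square_stock: the one meant starts nearest to the robot's base.

How it is judged:
On the way:
1. the square is pressed on base (1.5 N) and plate (2 N) for 0.5 s: flat on the base and parallel to the plate within 1.4 degrees, turned less than 5 degrees off, blade's foot within 2.5 mm of the corner (contact force between square and bracket_base above 1.5 N and contact force between square and plate above 2 N and angle between the z axis of square_stock and the z axis of camera, either way round below 0.025 rad and angle between the z axis of square_stock and the z axis of bracket, either way round below 0.025 rad and angle between the x axis of square_stock and the x axis of bracket, either way round below 0.09 rad and x of square_stock in the frame of bracket above -0.0375 m), for 0.5 s.
At the end, for the whole second after the job is handed in: The plate stands at a right angle to the base within 1.4 degrees; the square stands upright on its stock on the bench, within 3 degrees, at rest and not touching the stand (value of joint plate between -0.025 and 0.025 rad and height (world z) of square_stock below 0.018 m and angle between square_stock's own z axis and vertical below 0.06 rad and contact force between square and bracket below 0.05 N and linear speed of square below 0.01 m/s).
It fails at once if a listed bystander (a bottle, the timer or the marker pen) is pushed more than 4 cm from its place (distance of any of reagent_b, reagent_c, timer, marker_black from where it was at the start of the episode above 0.04 m).
It also fails if it takes over 64 s, if anything falls off the work surface, if the arm or the gripper's body presses on something with over 40 N, if the wrist force passes 120 N, or if a joint passes its speed limit or range.

## Working session

There is one attempt and no reset: what is moved stays moved. The work goes in short steps, Python scripts to look and compute and a shell command to move; the robot and the scene stay as the last step left them, time stands still between calls to the robot, and variables do not carry over. Pictures are saved under pics/ and viewed, at most 10 in all, crops included, and the job is handed in when it is done.

```bash
ls; mkdir -p pics
python3 - <<'E'
from workcell import monitor, optics
import cv2
s=monitor.observe(); print(s)
for c in("side","top"):
    f=optics.grab_frame(c); cv2.imwrite(f"pics/{c}0.png",f["frame"]); print({k:v for k,v in f.items() if k!="frame"})
    for n in("square_stock","bracket","plate","bracket_base","camera","reagent_b","reagent_c","timer","marker_black"):
        print(c,n,[(round(m["p"],2),m["rect"]) for m in optics.masks_of(n,c)])
E
```

```text
pics
{'clock': 0.0, 'qpos': array([ 1.19677415,  0.52200339, -0.03632009,  1.6000368 ,  0.02118142,
        1.02105971, -0.11281093]), 'qd': array([-6.97058467e-04,  2.09951175e-04, -1.13485446e-03,  1.47024602e-05,
        1.00184252e-03,  8.40797803e-04,  1.31586320e-04]), 'joint_efforts': array([-2.62608344e-03, -9.27158260e+01,  1.97912559e+00, -3.69948184e+01,
        1.78038608e-02,  8.03728122e-03,  1.08249940e-04]), 'position': array([ 0.18684369, -0.59605871,  0.23072211]), 'tool_rot': array([-3.1404717e+00,  6.7570298e-05,  3.0378577e-01]), 'force': array([-0.00585424, -0.02694607,  0.33382546]), 'moment': array([-0.02625749,  0.00815376, -0.02657491]), 'finger_force': 0.0, 'grip_width': 0.08561863392216681}
{'fovy': 51.22058050070463, 'cx': 278.28422275967347, 'cy': 210.29718060596582, 'k1': 0.0013355505165262664, 'R': array([[ 0.99701338, -0.07716304,  0.00319127],
       [-0.04457014, -0.60864781, -0.7921877 ],
       [ 0.06306997,  0.7896795 , -0.61026918]]), 't': array([-0.58737006,  0.02158774,  1.5691377 ])}
side square_stock [(0.8, [273.3, 282.8, 9.1, 41.2]), (0.73,
[... 1039 characters left out ...]
, 14.3, 22.1]), (0.46, [161.6, 249.9, 22.5, 20.9])]
top bracket [(0.63, [218.4, 156.1, 50.7, 70.6]), (0.56, [215.2, 166.2, 50.1, 22.1])]
top plate [(0.62, [216.1, 163.0, 44.9, 27.9]), (0.6, [213.4, 266.9, 36.6, 3.2]), (0.43, [218.8, 155.8, 48.4, 75.1])]
top bracket_base [(0.78, [224.9, 158.2, 41.5, 72.5])]
top camera [(0.84, [215.2, 164.4, 48.1, 24.9])]
top reagent_b [(0.62, [132.5, 224.6, 20.7, 13.6]), (0.57, [292.2, 150.1, 18.2, 20.8])]
top reagent_c [(0.62, [132.5, 224.6, 20.7, 13.6]), (0.57, [292.2, 150.1, 18.2, 20.8])]
top timer [(0.67, [161.6, 251.1, 21.9, 20.7]), (0.27, [317.0, 189.4, 6.7, 21.9])]
top marker_black [(0.47, [212.5, 261.3, 36.2, 10.0]), (0.24, [314.0, 188.7, 6.9, 22.8])]
```

Run:
```python
import cv2
a=cv2.imread("pics/side0.png")[135:405,170:370];cv2.imwrite("pics/side0c.png",cv2.resize(a,None,fx=2.2,fy=2.2,interpolation=2))
a=cv2.imread("pics/top0.png")[130:310,110:430];cv2.imwrite("pics/top0c.png",cv2.resize(a,None,fx=2.5,fy=2.5,interpolation=2))
```

```text
(no output)
```

View pics/side0c.png

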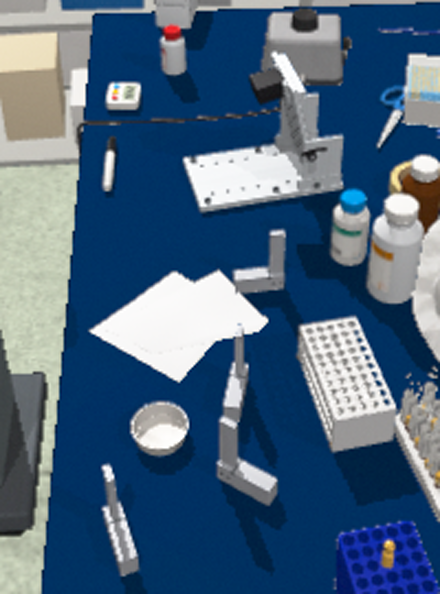

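View pics/top0c.png

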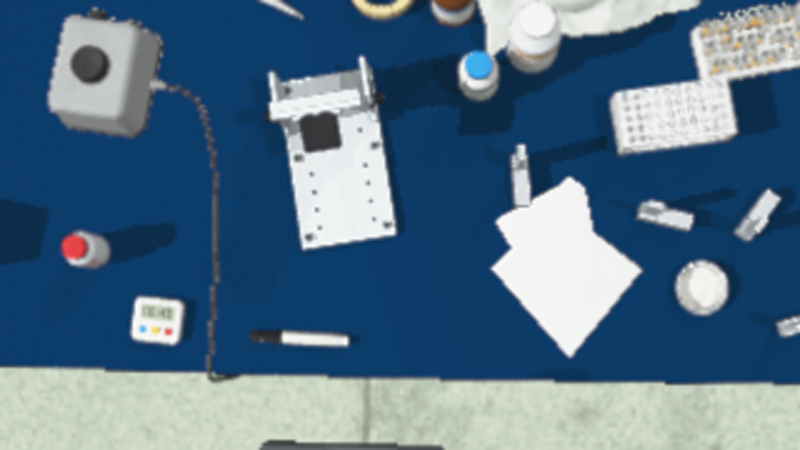

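```bash
cat > h.py <<'E'
import numpy as np, cv2
from scipy.optimize import minimize
from scipy.spatial.transform import Rotation as Ro
from workcell import monitor, optics
def f_of(c): return 210/np.tan(np.radians(c["fovy"]/2))
def proj(c,X):
    P=np.atleast_2d(X)@np.array(c["R"]).T+c["t"]; s=P[:,:2]/P[:,2:]
    s=s*(1+c["k1"]*(s**2).sum(1,keepdims=True)); return s*f_of(c)+[c["cx"],c["cy"]]
def ground(c,uv,z):
    d=(np.array(uv,float)-[c["cx"],c["cy"]])/f_of(c); s=d.copy()
    for _ in range(20): s=d/(1+c["k1"]*(s@s))
    R=np.array(c["R"]); o=-R.T@c["t"]; v=R.T@np.r_[s,1]; return o+v*(z-o[2])/v[2]
def box(x0,x1,y0,y1,z0,z1): return np.array([[x,y,z] for x in(x0,x1) for y in(y0,y1) for z in(z0,z1)])
SQ=[box(-.035,.035,-.01,.01,0,.028),box(.015,.035,-.004,.004,0,.1)]   # origin under stock centre
def stand(lean):
    b=[box(-.185,.05,-.065,.065,0,.012),box(-.028,.05,.057,.08,0,.106),box(-.028,.05,-.08,-.057,0,.106)]
    p=[box(-.004,.004,-.056,.056,0,.184),box(-.052,-.004,-.023,.023,.154,.184)]
    R=Ro.from_euler("y",-lean).as_matrix()
    return b+[q@R.T+[.004,0,.018] for q in p]
def pose(boxes,x,y,yaw,z=0):
    R=Ro.from_euler("z",yaw).as_matrix(); return [b@R.T+[x,y,z] for b in boxes]
def render(c,boxes,S=4):
    m=np.zeros((420*S,560*S),np.uint8)
    for b in boxes:
        h=cv2.convexHull(((proj(c,b)+.5)*S).astype(np.float32)); cv2.fillConvexPoly(m,np.round(h*16).astype(np.int32),1,shift=4)
    return cv2.resize(m.astype(np.float32),(560,420),interpolation=cv2.INTER_AREA)
def fit(views,gen,p0,step):
    def cost(p): return sum(np.abs(render(c,gen(p))-m).sum() for c,m in views)
    s=np.vstack([p0]+[np.array(p0)+np.eye(len(p0))[i]*step[i] for i in range(len(p0))])
    r=minimize(cost,p0,method="Nelder-Mead",options=dict(initial_simplex=s,xatol=1e-4,fatol=.05,maxiter=250)); return r.x,r.fun,sum(m.sum() for _,m in views)
def masks(n):
    o={}
    for c in("side","top"):
        f=optics.grab_frame(c); o[c]=(f,optics.masks_of(n,c))
    return o
E
python3 - <<'E'
from h import *
o=masks("square_stock")
for c,z in(("side",.02),("top",.03)):
    f,ms=o[c]
    for m in ms:
        l,t,w,h=m["rect"]; v=(l+w/2,t+h*(.8 if c=="side" else .5)); print(c,round(m["p"],2),m["rect"],ground(f,v,z).round(3))
np.save("sq.npy",o,allow_pickle=True)
o=masks("bracket"); np.save("br.npy",o,allow_pickle=True)
views=[(f,ms[0]["region"].astype(float)) for f,ms in o.values()]
f=o["top"][0]; print(ground(f,(110+348/2.5,130+245/2.5),.012))
for y0 in (0,-.15):
  p0=[.72,.1,y0,.2]; 
  p0[:2]=ground(f,(110+325/2.5,130+90/2.5),.1)[:2]
  print(fit(views,lambda p:pose(stand(p[3]),*p[:3]),p0,[.02,.02,.1,.1]))
E
```

```text
side 0.86 [271.7, 324.5, 27.7, 38.0] [ 0.559 -0.627  0.02 ]
side 0.78 [274.8, 240.7, 22.5, 31.1] [ 0.589 -0.313  0.02 ]
side 0.75 [214.7, 346.5, 18.6, 52.0] [ 0.407 -0.705  0.02 ]
side 0.51 [273.3, 288.1, 7.8, 39.6] [ 0.546 -0.516  0.02 ]
top 0.65 [362.8, 211.4, 26.4, 9.9] [ 0.546 -0.491  0.03 ]
top 0.58 [403.2, 207.2, 16.0, 21.7] [ 0.542 -0.61   0.03 ]
top 0.47 [313.4, 192.4, 7.6, 18.8] [ 0.593 -0.293  0.03 ]
top 0.44 [419.4, 254.8, 25.7, 9.0] [ 0.405 -0.68   0.03 ]
[ 0.50210838 -0.06399757  0.012     ]
(array([ 0.6908777 , -0.02874052,  0.18568047,  0.18938805]), np.float64(869.75), np.float64(5015.0))
(array([ 0.69091828, -0.02874974,  0.18601699,  0.17316256]), np.float64(870.8125), np.float64(5015.0))
```

Run:
```python
from h import *
sq=np.load("sq.npy",allow_pickle=True).item(); br=np.load("br.npy",allow_pickle=True).item()
pick={"side":1,"top":2}
vs=[(sq[c][0],sq[c][1][pick[c]]["region"].astype(float)) for c in pick]
def colour(f,reg):
    im=f["frame"].astype(int); g=(im[...,2]>.75*im[...,0]) & (im.max(2)>40)
    return (g & (cv2.dilate(reg.astype(np.uint8),np.ones((7,7)))>0)).astype(float)
vc=[(f,colour(f,m)) for f,m in vs]
gs=lambda p:pose(SQ,*p)
for v in(vs,vc): ps=fit(v,gs,[.59,-.3,.05],[.01,.01,.1]); print("sq",ps)
gb=lambda p:pose(stand(p[3]),*p[:3])
vb=[(f,colour(f,ms[0]["region"])) for f,ms in br.values()]
pb=fit(vb,gb,[.69,-.029,.16,.2],[.01,.01,.05,.1]); print("br",pb)
out=[]
for i,c in enumerate(("side","top")):
    im=cv2.resize(vb[i][0]["frame"],None,fx=4,fy=4,interpolation=2)
    for b in gs(ps[0]),gb(pb[0]):
        for q in b:
            P=((proj(vb[i][0],q)+.5)*4).astype(int)
            for a in range(8):
                for d in(1,2,4):
                    if not a&d: cv2.line(im,tuple(map(int,P[a])),tuple(map(int,P[a|d])),(0,0,255),1)
    x,y=((235,145),(205,140))[i]; out.append(cv2.resize(im[y*4:y*4+540,x*4:x*4+440+40],(480,540)))
cv2.imwrite("pics/ov.png",cv2.resize(np.hstack(out),(800,450)))
```

```text
sq (array([ 0.59331389, -0.29401995,  0.01421801]), np.float64(127.625), np.float64(426.0))
sq (array([ 0.59225721, -0.29485935,  0.10361161]), np.float64(155.75), np.float64(588.0))
br (array([ 0.68939822, -0.02613959,  0.19155683,  0.08228531]), np.float64(935.6875), np.float64(5216.0))
```

View pics/ov.png

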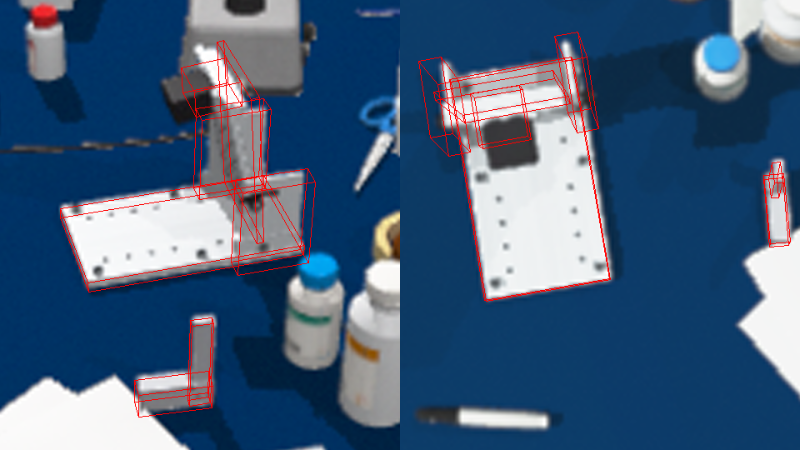

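```bash
cat >> h.py <<'E'
def Rt(L,yaw): # tool leaned back L, fingers down and forward along yaw
    return Ro.from_euler("z",yaw)*Ro.from_matrix(np.array([[np.cos(L),0,np.sin(L)],[0,-1,0],[np.sin(L),0,-np.cos(L)]]).T)
def plan(pos,L,yaw):
    s=monitor.observe(); R0=Ro.from_euler("xyz",s["tool_rot"]); R1=Rt(L,yaw)
    w=(R0.inv()*R1).as_rotvec(); d=R1.inv().apply(np.array(pos)-s["position"])*100
    print("t",s["clock"],"pos",s["position"].round(4),"F",s["force"].round(2)); print("rot (tool)",w.round(3),"then shift cm (new tool axes)",d.round(2))
E
python3 - <<'E'
from h import *
br=np.load("br.npy",allow_pickle=True).item()
sq=np.load("sq.npy",allow_pickle=True).item()
# base only, front part: compare within world region x'<-.085
p0=[.689,-.026,.19]
vs=[]
for f,ms in br.values():
    im=f["frame"].astype(int); g=((im[...,2]>.75*im[...,0])&(im.max(2)>40))
    w=render(f,pose([box(-.2,-.09,-.08,.08,.006,.006)],*p0))>.5
    w=cv2.dilate(w.astype(np.uint8),np.ones((3,3)))>0
    vs.append((f,g,w))
B=[box(-.185,.05,-.065,.065,0,.012)]
def cost(p,v=vs): return sum(np.abs(render(f,pose(B,*p))-g)[w].sum() for f,g,w in v)
for v in(vs,vs[:1],vs[1:]):
    r=minimize(cost,p0,args=(v,),method="Nelder-Mead",options=dict(initial_simplex=np.vstack([p0,*(np.array(p0)+np.diag([.01,.01,-.06]))]),xatol=1e-4,fatol=.05)); print(r.x.round(4),r.fun)
s=Ro.from_euler("z",.05).apply([0,0,0])+[.593,-.2945,0]
plan(s+[0,0,.15],.7,.05)
E
```

```text
[ 0.6908 -0.0293  0.1767] 118.75
[ 0.6904 -0.023   0.1711] 20.5625
[ 0.6905 -0.0311  0.1785] 33.3125
t 1.4 pos [ 0.1869 -0.5964  0.2313] F [ 0.64  0.2  -1.17]
rot (tool) [-0.089  0.696  0.243] then shift cm (new tool axes) [ 26.94 -28.12  33.32]
```

```bash
python3 -m handwheel '[{"wx":-0.018,"wy":0.139,"wz":0.049,"claw":100},{"wx":-0.018,"wy":0.139,"wz":0.049},{"wx":-0.018,"wy":0.139,"wz":0.049},{"wx":-0.018,"wy":0.139,"wz":0.049},{"wx":-0.018,"wy":0.139,"wz":0.049},{}]'
python3 -m handwheel '[{"dx":2.7,"dy":-2.8,"dz":3},{"dx":2.7,"dy":-2.8,"dz":3},{"dx":2.7,"dy":-2.8,"dz":3},{"dx":2.7,"dy":-2.8,"dz":3},{"dx":2.7,"dy":-2.8,"dz":3},{"dx":2.7,"dy":-2.8,"dz":3},{"dx":2.7,"dy":-2.8,"dz":3},{}]'
python3 - <<'E'
from h import *
plan([.593,-.2945,.13],.7,.05)
E
```

```text
t 1.4 pos [ 0.1869 -0.5964  0.2313] F [ 0.64  0.2  -1.17]
rot (tool) [-0.089  0.696  0.243] then shift cm (new tool axes) [ 25.65 -28.12  34.85]schema error: expected keys dx, dy, dz, wx, wy, wz, claw
schema error: expected keys dx, dy, dz, wx, wy, wz, claw
```

```bash
python3 -m handwheel '[{"dx":0,"dy":0,"dz":0,"wx":-0.018,"wy":0.139,"wz":0.049,"claw":100},{"dx":0,"dy":0,"dz":0,"wx":-0.018,"wy":0.139,"wz":0.049,"claw":100},{"dx":0,"dy":0,"dz":0,"wx":-0.018,"wy":0.139,"wz":0.049,"claw":100},{"dx":0,"dy":0,"dz":0,"wx":-0.018,"wy":0.139,"wz":0.049,"claw":100},{"dx":0,"dy":0,"dz":0,"wx":-0.018,"wy":0.139,"wz":0.049,"claw":100},{"dx":0,"dy":0,"dz":0,"wx":0,"wy":0,"wz":0,"claw":100}]'
python3 -m handwheel '[{"dx":2.7,"dy":-2.8,"dz":3,"wx":0,"wy":0,"wz":0,"claw":100},{"dx":2.7,"dy":-2.8,"dz":3,"wx":0,"wy":0,"wz":0,"claw":100},{"dx":2.7,"dy":-2.8,"dz":3,"wx":0,"wy":0,"wz":0,"claw":100},{"dx":2.7,"dy":-2.8,"dz":3,"wx":0,"wy":0,"wz":0,"claw":100},{"dx":2.7,"dy":-2.8,"dz":3,"wx":0,"wy":0,"wz":0,"claw":100},{"dx":2.7,"dy":-2.8,"dz":3,"wx":0,"wy":0,"wz":0,"claw":100},{"dx":0,"dy":0,"dz":0,"wx":0,"wy":0,"wz":0,"claw":100}]'
python3 - <<'E'
from h import *
plan([.593,-.2945,.13],.7,.05)
E
```

```text
clock: 2.15
position: [0.184, -0.5966, 0.2297]
tool_rot: [-3.139, -0.699, 0.041]
force: [-0.2, 0.2, 0.1]
grip_width: 0.0856
finger_force: 0.0
clock: 3.02
position: [0.4223, -0.4132, 0.1985]
tool_rot: [3.139, -0.699, 0.058]
force: [-0.4, -0.5, 0.4]
grip_width: 0.0849
finger_force: 0.0
t 3.025 pos [ 0.4223 -0.4132  0.1985] F [-0.4  -0.48  0.36]
rot (tool) [-0.003  0.001  0.006] then shift cm (new tool axes) [  9.08 -11.    16.6 ]
```

```bash
python3 -m handwheel '[{"dx":1.8,"dy":-2.2,"dz":3.32,"wx":0,"wy":0,"wz":0,"claw":100},{"dx":1.8,"dy":-2.2,"dz":3.32,"wx":0,"wy":0,"wz":0,"claw":100},{"dx":1.8,"dy":-2.2,"dz":3.32,"wx":0,"wy":0,"wz":0,"claw":100},{"dx":1.8,"dy":-2.2,"dz":3.32,"wx":0,"wy":0,"wz":0,"claw":100},{"dx":1.8,"dy":-2.2,"dz":3.32,"wx":0,"wy":0,"wz":0,"claw":100},{"dx":0,"dy":0,"dz":0,"wx":0,"wy":0,"wz":0,"claw":100},{"dx":0,"dy":0,"dz":0,"wx":0,"wy":0,"wz":0,"claw":100}]'
python3 - <<'E'
from h import *
plan([.593,-.2945,.01],.7,.05)
for i,c in enumerate(("side","top")):
    f=optics.grab_frame(c); a=f["frame"][[190,120][i]:[190,120][i]+110,230:370] ; cv2.imwrite(f"pics/a{c}.png",a)
cv2.imwrite("pics/a.png",cv2.resize(np.hstack([cv2.imread("pics/aside.png"),cv2.imread("pics/atop.png")]),(800,314),interpolation=2))
E
```

```text
clock: 3.9
position: [0.5914, -0.3124, 0.1457]
tool_rot: [-3.114, -0.672, 0.052]
force: [-0.0, -0.1, -0.1]
grip_width: 0.0857
finger_force: 0.0
t 3.9 pos [ 0.5914 -0.3124  0.1457] F [-0.01 -0.13 -0.15]
rot (tool) [-0.029  0.028  0.001] then shift cm (new tool axes) [-8.55 -1.78 10.54]
```

View pics/a.png

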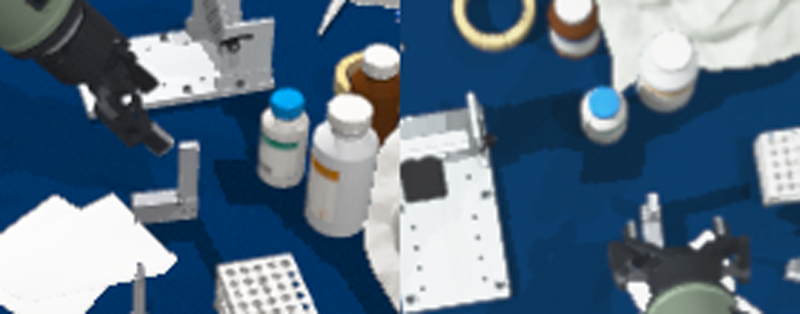

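```bash
python3 -m handwheel '[{"dx":0,"dy":-1.0,"dz":0,"wx":-0.029,"wy":0.028,"wz":0,"claw":100},{"dx":0,"dy":-0.78,"dz":0,"wx":0,"wy":0,"wz":0,"claw":100},{"dx":-1.5,"dy":0,"dz":1.9,"wx":0,"wy":0,"wz":0,"claw":100},{"dx":-1.5,"dy":0,"dz":1.9,"wx":0,"wy":0,"wz":0,"claw":100},{"dx":-1.5,"dy":0,"dz":1.9,"wx":0,"wy":0,"wz":0,"claw":100},{"dx":-1.5,"dy":0,"dz":1.9,"wx":0,"wy":0,"wz":0,"claw":100},{"dx":0,"dy":0,"dz":0,"wx":0,"wy":0,"wz":0,"claw":100},{"dx":0,"dy":0,"dz":0,"wx":0,"wy":0,"wz":0,"claw":100}]'
python3 - <<'E'
from h import *
plan([.593,-.2945,.01],.7,.05)
E
```

```text
clock: 5.0
position: [0.5995, -0.3228, 0.0851]
tool_rot: [-3.076, -0.639, 0.051]
force: [-0.0, 0.1, 0.1]
grip_width: 0.0851
finger_force: 0.0
t 5.0 pos [ 0.5995 -0.3228  0.0851] F [-0.05  0.11  0.11]
rot (tool) [-0.067  0.061 -0.001] then shift cm (new tool axes) [-5.23 -2.86  5.42]
```

Run:
```python
from workcell import monitor
s=monitor.observe(); print(s["qpos"].round(3),s["qd"].round(3),s["tool_rot"],s["position"])
```

```text
[ 0.936  0.744 -0.454  1.943 -1.263  0.162  0.388] [-0.    -0.008 -0.002 -0.001  0.    -0.001  0.004] [-3.07560441 -0.63907083  0.0513514 ] [ 0.5995226  -0.32279924  0.08513363]
```

```bash
cat > log.py <<'E'
from h import *
import os
s=monitor.observe(); r=np.r_[s["qpos"],s["position"],s["tool_rot"]]
L=np.load("log.npy") if os.path.exists("log.npy") else np.array([[1.19677415,0.52200339,-0.03632009,1.6000368,0.02118142,1.02105971,-0.11281093,0.18684369,-0.59605871,0.23072211,-3.1404717,6.757e-05,0.30378577]])
np.save("log.npy",np.vstack([L,r])); print(s["qpos"].round(3),s["tool_rot"].round(3))
E
python3 log.py
python3 -m handwheel '[{"dx":2,"dy":0,"dz":-2.5,"wx":0,"wy":0,"wz":0,"claw":100},{"dx":2,"dy":0,"dz":-2.5,"wx":0,"wy":0,"wz":0,"claw":100},{"dx":2,"dy":0,"dz":-2.5,"wx":0,"wy":0,"wz":0,"claw":100},{"dx":2,"dy":0,"dz":-2.5,"wx":0,"wy":0,"wz":0,"claw":100},{"dx":0,"dy":0,"dz":0,"wx":0,"wy":0,"wz":0,"claw":100}]'
python3 log.py
python3 -m handwheel '[{"dx":0,"dy":0,"dz":0,"wx":0.02,"wy":-0.16,"wz":0,"claw":100},{"dx":0,"dy":0,"dz":0,"wx":0.02,"wy":-0.16,"wz":0,"claw":100},{"dx":0,"dy":0,"dz":0,"wx":0,"wy":0,"wz":0,"claw":100}]'
python3 log.py
python3 -m handwheel '[{"dx":0,"dy":0,"dz":0,"wx":0,"wy":-0.16,"wz":0,"claw":100},{"dx":0,"dy":0,"dz":0,"wx":0,"wy":-0.16,"wz":0,"claw":100},{"dx":0,"dy":0,"dz":0,"wx":0,"wy":0,"wz":0,"claw":100}]'
python3 log.py
```

```text
[ 0.936  0.744 -0.454  1.943 -1.263  0.162  0.388] [-3.076 -0.639  0.051]
clock: 5.62
position: [0.6056, -0.3294, 0.216]
tool_rot: [-3.08, -0.642, 0.054]
force: [-0.5, -0.1, 0.3]
grip_width: 0.0855
finger_force: 0.0
[ 0.665  0.503 -0.072  1.881 -1.008  0.474 -0.032] [-3.08  -0.642  0.054]
clock: 6.0
position: [0.6082, -0.3262, 0.2122]
tool_rot: [-3.047, -0.346, 0.084]
force: [-0.2, 0.8, -0.1]
grip_width: 0.0854
finger_force: 0.0
[ 0.375  0.569  0.24   1.663 -0.598  0.788 -0.506] [-3.047 -0.346  0.084]
clock: 6.38
position: [0.6073, -0.3263, 0.2102]
tool_rot: [-3.05, -0.027, 0.114]
force: [-0.1, -0.2, -0.7]
grip_width: 0.0852
finger_force: 0.0
[ 0.229  0.699  0.383  1.415 -0.37   1.127 -0.754] [-3.05  -0.027  0.114]
```

```bash
cat > kin.py <<'E'
from h import *
import itertools
from scipy.optimize import least_squares
def fk(q,P,s):
    psi,h,a,b,c,ph,e1,e2,e3,x0=P[:10]; T=np.eye(4)
    def mul(T,ax,ang,t):
        M=np.eye(4); M[:3,:3]=Ro.from_euler(ax,ang).as_matrix(); M[:3,3]=t; return T@M
    T=mul(T,"z",s[0]*q[0]+psi,[0,0,h]); T=mul(T,"y",q[1],[x0,0,0]); T=mul(T,"z",s[1]*q[2],[0,0,a])
    T=mul(T,"y",q[3],[e1,0,0]); T=mul(T,"z",s[2]*q[4],[e2,0,b]); T=mul(T,"y",q[5],[0,0,0])
    T=mul(T,"z",s[3]*q[6]+ph,[e3,0,0]); T[:3,3]+=T[:3,2]*c; return T
def res(P,s,L):
    o=[]
    for r in L:
        T=fk(r[:7],P,s); o+=[*((T[:3,3]-r[7:10])*5),*(Ro.from_matrix(T[:3,:3]).inv()*Ro.from_euler("xyz",r[10:])).as_rotvec()]
    return np.array(o)
if __name__=="__main__":
    L=np.load("log.npy"); best=[]
    for s in itertools.product((1,-1),repeat=4):
        for psi in(0,1.57,-1.57,3.14):
            r=least_squares(res,[psi,.3,.4,.4,.25,0,0,0,0,0],args=(s,L)); best.append((r.cost,s,r.x))
    best.sort(key=lambda t:t[0])
    for b in best[:4]: print(b[0],b[1],b[2].round(4))
    np.save("kin.npy",np.r_[best[0][2],best[0][1]])
E
python3 kin.py
```

```text
0.004769624609106654 (-1, -1, -1, -1) [-8.2200e-02  3.2820e-01  5.3650e-01  4.6660e-01  3.4100e-01  1.4963e+00
 -5.1400e-02 -4.0000e-04 -1.2700e-02 -1.2800e-02]
0.004769624609106796 (-1, -1, -1, -1) [-8.2200e-02  3.2820e-01  5.3650e-01  4.6660e-01  3.4100e-01  1.4963e+00
 -5.1400e-02 -4.0000e-04 -1.2700e-02 -1.2800e-02]
0.004769624609108373 (-1, -1, -1, -1) [-8.2200e-02  3.2820e-01  5.3650e-01  4.6660e-01  3.4100e-01  1.4963e+00
 -5.1400e-02 -4.0000e-04 -1.2700e-02 -1.2800e-02]
1.178395527240194 (-1, 1, -1, -1) [-0.006   0.438  -0.4956  0.0351 -0.4232  1.6453  0.3055  0.0207  0.3303
  0.9832]
```

```bash
cat > ik.py <<'E'
from kin import *
K=np.load("kin.npy"); P,S=K[:10],K[10:]
lo=np.array([-2.91,-.3,-1.5,.17,-1.26,.16,-2.52]);hi=np.array([2.91,2.13,1.42,2.43,4.41,1.93,2.52])
mid=(lo+hi)/2
def ik(pos,R,q0,wn=.003,m=.06):
    def f(q):
        T=fk(q,P,S); return np.r_[(T[:3,3]-pos)*5,(Ro.from_matrix(T[:3,:3]).inv()*R).as_rotvec(),wn*(q-q0)]
    r=least_squares(f,np.clip(q0,lo+m+.001,hi-m-.001),bounds=(lo+m,hi-m)); return r.x,np.linalg.norm(f(r.x)[:6])
FL=Ro.from_euler("z",np.pi)
if __name__=="__main__":
    rng=np.random.default_rng(0); b=np.array([.6906,-.028]);cy,sy=np.cos(.176),np.sin(.176)
    inn=lambda x,z:np.r_[b+np.array([cy,sy])*x,z]
    for nm,pos,yaw in(("grasp",np.array([.593,-.2945,.01]),.05),("out",inn(-.145,.15),.176),("corner",inn(-.035,.022),.176)):
      for L in(.62,.7,.78):
        for fl in(0,1):
            R=Rt(L,yaw)*FL if fl else Rt(L,yaw); sols=[]
            for _ in range(12):
                q,e=ik(pos,R,rng.uniform(lo,hi))
                if e<.01: sols.append((min((q-lo).min(),(hi-q).min()),q))
            sols.sort(key=lambda t:-t[0])
            print(nm,L,fl,len(sols),*[t[1].round(2) for t in sols[:2]])
E
python3 ik.py
```

```text
grasp 0.62 0 8 [ 1.41  1.42 -1.3   2.    1.92  0.72 -2.29] [-0.02  1.01  0.8   1.99  4.32  0.97  0.59]
grasp 0.62 1 6 [ 1.4   1.39 -1.28  1.99  1.91  0.69  0.83] [ 1.18  1.04 -0.82  1.98  2.12  0.22  0.36]
grasp 0.7 0 8 [-0.24  1.42  1.28  2.04  4.06  1.53  0.38] [-0.26  1.5   1.36  2.04  4.02  1.61  0.32]
grasp 0.7 1 6 [ 1.31  1.18 -0.98  2.01  2.25  0.34  0.38] [ 1.47  1.57 -1.39  2.03  2.03  0.79  0.89]
grasp 0.78 0 11 [-0.03  1.12  0.87  2.06  4.1   1.22  0.73] [0.   1.09 0.83 2.06 4.11 1.19 0.75]
grasp 0.78 1 11 [ 1.46  1.41 -1.19  2.05  2.24  0.52  0.61] [ 0.27  0.92  0.44  2.05  4.14  0.9  -2.17]
out 0.62 0 3 [0.08 0.39 0.06 2.26 4.35 0.26 0.61] [0.08 0.39 0.06 2.26 4.35 0.26 0.61]
out 0.62 1 7 [ 1.04  0.68 -1.1   2.27  1.87  0.33  0.2 ] [ 1.1   0.77 -1.22  2.27  1.82  0.45  0.28]
out 0.7 0 7 [-0.    0.41  0.19  2.3   4.12  0.4   0.85] [-0.1   0.42  0.3   2.31  4.15  0.44  0.79]
out 0.7 1 6 [ 0.98  0.62 -0.97  2.3   2.44  0.26 -0.37] [ 0.54  0.44 -0.44  2.29  3.65  0.22 -1.72]
out 0.78 0 5 [ 0.55  0.46 -0.41  2.34  3.62  0.37  1.49] [ 0.27  0.43 -0.09  2.34  3.83  0.45  1.21]
out 0.78 1 6 [ 0.81  0.54 -0.73  2.34  3.23  0.32 -1.19] [ 0.85  0.56 -0.77  2.34  3.16  0.32 -1.1 ]
corner 0.62 0 4 [-0.43  0.88  0.62  2.06  4.12  0.65  0.54] [ 0.39  0.82 -0.42  2.04  2.95  0.26  2.14]
corner 0.62 1 8 [ 0.75  1.04 -0.91  2.06  2.24  0.51 -0.04] [ 0.88  1.24 -1.17  2.07  2.13  0.74  0.22]
corner 0.7 0 6 [-0.07  0.8   0.17  2.09  3.76  0.52  1.11] [-0.76  1.3   1.2   2.12  4.01  1.22  0.21]
corner 0.7 1 5 [ 0.79  1.1  -0.95  2.1   2.45  0.57 -0.17] [ 0.93  1.33 -1.21  2.11  2.29  0.8   0.18]
corner 0.78 0 9 [ 0.45  0.88 -0.45  2.13  3.2   0.52  1.97] [ 0.24  0.83 -0.19  2.13  3.44  0.55  1.6 ]
corner 0.78 1 8 [ 0.5   0.9  -0.51  2.13  3.14  0.51 -1.08] [ 0.93  1.32 -1.15  2.14  2.49  0.77  0.01]
```

```bash
cat > flip.py <<'E'
import sys
from ik import *
N=int(sys.argv[1]); L=.78
s=monitor.observe(); q=s["qpos"]
goal,e=ik(np.array([.57,-.295,.2]),Rt(L,.05)*FL,np.array([.9,.9,-.5,2.1,2.9,.45,-.5]),.01,.1); print("now",q.round(2),"goal",goal.round(2),e)
T0=fk(q,P,S); qs=q.copy()
for i in range(1,N+1):
    T=fk(q+(goal-q)*i/N,P,S); D=np.linalg.inv(T0)@T; 
    qs,e=ik(T[:3,3],Ro.from_matrix(T[:3,:3]),qs,.05,.0)
    if i<=8: print("d",(D[:3,3]*100).round(1),"w",Ro.from_matrix(D[:3,:3]).as_rotvec().round(3),"pos",T[:3,3].round(2),"sim",qs.round(2))
    T0=T
print("end sim",qs.round(2),e)
E
python3 flip.py 24
```

```text
now [ 0.23  0.7   0.38  1.42 -0.37  1.13 -0.75] goal [ 1.07  0.53 -0.57  2.12  4.31  0.26 -2.11] 0.08126466523001842
d [-5.   3.9  0.6] w [-0.102 -0.113 -0.02 ] pos [ 0.56 -0.37  0.2 ] sim [ 0.2   0.71  0.45  1.44 -0.25  1.1  -0.75]
d [-4.5  3.8  0.7] w [-0.105 -0.102 -0.031] pos [ 0.52 -0.42  0.2 ] sim [ 0.17  0.72  0.52  1.47 -0.14  1.06 -0.74]
d [-3.9  3.7  0.8] w [-0.108 -0.089 -0.042] pos [ 0.49 -0.46  0.2 ] sim [ 0.14  0.73  0.58  1.51 -0.03  1.   -0.73]
d [-3.3  3.5  0.9] w [-0.111 -0.076 -0.052] pos [ 0.46 -0.5   0.21] sim [ 0.12  0.74  0.64  1.54  0.07  0.93 -0.72]
d [-2.7  3.3  0.8] w [-0.114 -0.062 -0.061] pos [ 0.45 -0.54  0.22] sim [ 0.09  0.76  0.71  1.57  0.17  0.84 -0.71]
d [-2.1  3.2  0.7] w [-0.116 -0.047 -0.068] pos [ 0.44 -0.57  0.23] sim [ 0.06  0.78  0.77  1.6   0.26  0.73 -0.7 ]
d [-1.5  3.   0.6] w [-0.117 -0.033 -0.074] pos [ 0.44 -0.6   0.25] sim [ 0.03  0.8   0.83  1.63  0.34  0.62 -0.69]
d [-0.9  2.8  0.4] w [-0.118 -0.019 -0.078] pos [ 0.45 -0.63  0.27] sim [-0.    0.82  0.89  1.66  0.42  0.49 -0.69]
end sim [ 0.88  0.49 -0.32  2.13  4.37  0.37 -2.23] 0.0021689522150964064
```

```bash
cat > flip.py <<'E'
import sys
from ik import *
N=int(sys.argv[1]); L=.75; pos=np.array([.62,-.32,.16]); rng=np.random.default_rng(1)
s=monitor.observe(); q=s["qpos"]; w=np.array([1,1,1,1,.3,1,.7])
if len(sys.argv)>2: goal=np.array(eval(sys.argv[2]))
else:
    c=[]
    for _ in range(25):
        g,e=ik(pos,Rt(L,.05)*FL,rng.uniform([-.2,.4,-.9,1.8,2.0,.2,-1.5],[1.3,1.2,.9,2.3,4,.8,1.0]),.003,.12)
        if e<.02: c.append((np.linalg.norm((g-q)*w),g))
    c.sort(key=lambda t:t[0]); print(len(c),[t[1].round(2) for t in c[:3]]); goal=c[0][1]
print("now",q.round(2),"goal",goal.round(2))
T0=fk(q,P,S); qs=q.copy(); p0=T0[:3,3].copy()
for i in range(1,N+1):
    T=fk(q+(goal-q)*i/N,P,S); T[:3,3]=p0+(pos-p0)*i/N; D=np.linalg.inv(T0)@T
    qs,e=ik(T[:3,3],Ro.from_matrix(T[:3,:3]),qs,.05,.0)
    print("d",(D[:3,3]*100).round(1),"w",Ro.from_matrix(D[:3,:3]).as_rotvec().round(2),"z",T[:3,2].round(2),"sim",qs.round(2))
    T0=T
E
python3 flip.py 22
```

```text
10 [array([ 1.39,  0.96, -1.14,  1.96,  1.47,  0.28,  1.  ]), array([ 1.39,  0.96, -1.14,  1.96,  1.47,  0.28,  1.  ]), array([ 1.39,  0.96, -1.14,  1.96,  1.47,  0.28,  1.  ])]
now [ 0.23  0.7   0.38  1.42 -0.37  1.13 -0.75] goal [ 1.39  0.96 -1.14  1.96  1.47  0.28  1.  ]
d [ 0.  -0.   0.2] w [-0.01 -0.04 -0.11] z [-0.02  0.07 -1.  ] sim [ 0.22  0.71  0.37  1.39 -0.32  1.15 -0.69]
d [ 0.1 -0.   0.2] w [-0.01 -0.04 -0.12] z [-0.05  0.05 -1.  ] sim [ 0.21  0.72  0.36  1.37 -0.27  1.16 -0.61]
d [ 0.1 -0.   0.2] w [-0.01 -0.03 -0.12] z [-0.08  0.03 -1.  ] sim [ 0.21  0.73  0.34  1.36 -0.23  1.17 -0.53]
d [0.1 0.  0.2] w [-0.01 -0.03 -0.13] z [-0.1   0.01 -1.  ] sim [ 0.21  0.74  0.32  1.35 -0.19  1.18 -0.43]
d [0.1 0.  0.2] w [-0.01 -0.02 -0.13] z [-0.11 -0.   -0.99] sim [ 0.21  0.74  0.3   1.35 -0.15  1.17 -0.33]
d [0.1 0.  0.2] w [-0.01 -0.02 -0.13] z [-0.12 -0.02 -0.99] sim [ 0.22  0.74  0.27  1.35 -0.12  1.16 -0.23]
d [0.1 0.  0.2] w [-0.01 -0.01 -0.14] z [-0.11 -0.03 -0.99] sim [ 0.23  0.73  0.24  1.37 -0.08  1.14 -0.12]
d [0.1 0.  0.2] w [-0.02 -0.01 -0.14] z [-0.1  -0.05 -0.99] 
[... 838 characters left out ...]
.96] sim [ 0.57  0.59 -0.19  1.7   0.07  0.6   1.1 ]
d [0.  0.  0.2] w [-0.06 -0.05 -0.14] z [ 0.33 -0.05 -0.94] sim [ 0.66  0.59 -0.29  1.75  0.08  0.5   1.26]
d [0.1 0.  0.2] w [-0.06 -0.06 -0.14] z [ 0.4  -0.04 -0.91] sim [ 0.77  0.59 -0.39  1.8   0.09  0.41  1.43]
d [0.1 0.  0.2] w [-0.05 -0.06 -0.14] z [ 0.48 -0.03 -0.88] sim [ 0.89  0.62 -0.51  1.85  0.13  0.31  1.58]
d [0.1 0.  0.2] w [-0.04 -0.07 -0.14] z [ 0.55 -0.01 -0.84] sim [ 1.01  0.65 -0.63  1.9   0.18  0.21  1.73]
d [0.1 0.  0.2] w [-0.03 -0.08 -0.14] z [ 0.62  0.01 -0.79] sim [ 1.15  0.73 -0.79  1.92  0.43  0.16  1.71]
d [0.1 0.  0.2] w [-0.02 -0.09 -0.15] z [ 0.68  0.03 -0.73] sim [ 1.32  0.86 -0.99  1.95  1.04  0.16  1.37]
```

Run:
```python
from ik import *
for L in(.7,.78):
  for p in([.62,-.32,.16],[.593,-.2945,.03]):
    for j3 in(-.6,-.3,0):
      q,e=ik(np.array(p),Rt(L,.05)*FL,np.array([.8,.9,j3,2.05,3.,.5,-.8]),.03,.1); print(L,p,q.round(2).tolist(),round(e,3))
```

```text
0.7 [0.62, -0.32, 0.16] [0.83, 0.61, -0.34, 2.0, 4.31, 0.26, -2.17] 0.113
0.7 [0.62, -0.32, 0.16] [0.82, 0.61, -0.34, 2.0, 4.31, 0.26, -2.17] 0.113
0.7 [0.62, -0.32, 0.16] [0.82, 0.61, -0.33, 2.0, 4.31, 0.26, -2.17] 0.113
0.7 [0.593, -0.2945, 0.03] [0.91, 0.85, -0.43, 2.02, 3.89, 0.26, -1.59] 0.014
0.7 [0.593, -0.2945, 0.03] [0.91, 0.85, -0.43, 2.02, 3.9, 0.26, -1.6] 0.013
0.7 [0.593, -0.2945, 0.03] [0.91, 0.85, -0.43, 2.02, 3.9, 0.26, -1.6] 0.013
0.78 [0.62, -0.32, 0.16] [0.96, 0.65, -0.47, 2.0, 4.31, 0.26, -2.1] 0.061
0.78 [0.62, -0.32, 0.16] [0.95, 0.65, -0.47, 2.0, 4.31, 0.26, -2.1] 0.061
0.78 [0.62, -0.32, 0.16] [0.95, 0.65, -0.47, 2.0, 4.31, 0.26, -2.1] 0.061
0.78 [0.593, -0.2945, 0.03] [1.13, 0.97, -0.68, 2.04, 3.46, 0.26, -0.99] 0.009
0.78 [0.593, -0.2945, 0.03] [1.13, 0.96, -0.67, 2.04, 3.48, 0.26, -1.02] 0.008
0.78 [0.593, -0.2945, 0.03] [1.12, 0.96, -0.66, 2.04, 3.5, 0.26, -1.04] 0.007
```

```bash
python3 - <<'E'
from ik import *
for L in(.9,1.05):
  for p in([.62,-.32,.16],[.55,-.27,.2]):
   for yaw in(-.45,-.1):
      q,e=ik(np.array(p),Rt(L,yaw)*FL,np.array([.5,.7,0,2.1,3.,.5,-.3]),.01,.1); print(L,p,yaw,q.round(2).tolist(),round(e,3))
E
sed -i 's/pos=np.array(\[.62,-.32,.16\])/pos=np.array(eval(sys.argv[3]) if len(sys.argv)>3 else [.62,-.32,.16])/' flip.py
```

```text
0.9 [0.62, -0.32, 0.16] -0.45 [0.83, 0.65, -0.52, 2.12, 2.8, 0.5, -1.08] 0.0
0.9 [0.62, -0.32, 0.16] -0.1 [1.17, 0.75, -0.76, 2.06, 3.41, 0.26, -1.19] 0.002
0.9 [0.55, -0.27, 0.2] -0.45 [0.82, 0.45, -0.51, 2.29, 2.83, 0.48, -1.21] 0.0
0.9 [0.55, -0.27, 0.2] -0.1 [1.35, 0.62, -0.93, 2.23, 3.31, 0.26, -1.13] 0.002
1.05 [0.62, -0.32, 0.16] -0.45 [0.85, 0.72, -0.54, 2.2, 2.97, 0.77, -1.19] 0.0
1.05 [0.62, -0.32, 0.16] -0.1 [1.36, 0.96, -0.97, 2.12, 3.25, 0.43, -0.81] 0.0
1.05 [0.55, -0.27, 0.2] -0.45 [0.43, 0.45, -0.05, 2.33, 3.14, 0.64, -1.62] 0.062
1.05 [0.55, -0.27, 0.2] -0.1 [1.49, 0.82, -1.07, 2.3, 3.24, 0.45, -0.86] 0.0
```

```bash
python3 flip.py 24 "[.83,.65,-.52,2.12,2.8,.5,-1.08]" "[.61,-.33,.21]"
```

```text
now [ 0.23  0.7   0.38  1.42 -0.37  1.13 -0.75] goal [ 0.83  0.65 -0.52  2.12  2.8   0.5  -1.08]
d [ 0.  0. -0.] w [-0.06 -0.08 -0.04] z [-0.05  0.03 -1.  ] sim [ 0.17  0.72  0.42  1.38 -0.29  1.16 -0.79]
d [ 0.  0. -0.] w [-0.06 -0.08 -0.05] z [-0.12 -0.04 -0.99] sim [ 0.12  0.74  0.44  1.35 -0.21  1.18 -0.8 ]
d [ 0.  0. -0.] w [-0.06 -0.07 -0.06] z [-0.18 -0.11 -0.98] sim [ 0.07  0.77  0.47  1.34 -0.14  1.2  -0.81]
d [ 0.  0. -0.] w [-0.06 -0.07 -0.06] z [-0.23 -0.18 -0.96] sim [ 0.02  0.79  0.49  1.32 -0.07  1.21 -0.8 ]
d [0. 0. 0.] w [-0.06 -0.06 -0.07] z [-0.26 -0.26 -0.93] sim [-0.02  0.8   0.51  1.32 -0.01  1.21 -0.79]
d [0. 0. 0.] w [-0.06 -0.06 -0.07] z [-0.28 -0.33 -0.9 ] sim [-0.07  0.81  0.52  1.33  0.06  1.2  -0.77]
d [0. 0. 0.] w [-0.06 -0.05 -0.08] z [-0.29 -0.4  -0.87] sim [-0.11  0.82  0.54  1.35  0.13  1.18 -0.75]
d [0. 0. 0.] w [-0.06 -0.04 -0.08] z [-0.28 -0.47 -0.84] sim [-0.15  0.82  0.55  1.38  0.19  1.14 -0.72]
d [0. 0. 0.] w [-0.06 -0.04 -0.09] z [-0.26 -0.53 -0.8 ] sim [-0.19  0.82  0.56  1.42  0.26  1.1  -0.7 ]
d [-0.  0.  0.] w [-0.07 -0.03 -0.09] z [-0.23
[... 873 characters left out ...]
.63] sim [-0.52  0.75  0.9   1.97  1.04  0.18 -0.63]
d [-0.  0.  0.] w [-0.09  0.   -0.09] z [ 0.4  -0.67 -0.62] sim [-0.46  0.69  0.83  2.    1.54  0.16 -0.97]
d [-0.  0.  0.] w [-0.09  0.01 -0.09] z [ 0.48 -0.62 -0.62] sim [-0.23  0.58  0.55  2.04  2.05  0.28 -1.26]
d [-0.  0.  0.] w [-0.09  0.01 -0.09] z [ 0.55 -0.56 -0.62] sim [-0.04  0.52  0.36  2.07  2.37  0.33 -1.39]
d [-0. -0.  0.] w [-0.09  0.01 -0.09] z [ 0.61 -0.5  -0.62] sim [ 0.15  0.49  0.19  2.1   2.65  0.35 -1.47]
d [-0. -0.  0.] w [-0.09  0.01 -0.09] z [ 0.66 -0.42 -0.62] sim [ 0.34  0.48  0.04  2.11  2.92  0.35 -1.53]
d [-0. -0.  0.] w [-0.09  0.   -0.09] z [ 0.7  -0.34 -0.62] sim [ 0.54  0.48 -0.12  2.11  3.17  0.34 -1.59]
```

```bash
python3 -m handwheel '[{"dx":0,"dy":0,"dz":0,"wx":-0.06,"wy":-0.08,"wz":-0.04,"claw":100},{"dx":0,"dy":0,"dz":0,"wx":-0.06,"wy":-0.08,"wz":-0.05,"claw":100},{"dx":0,"dy":0,"dz":0,"wx":-0.06,"wy":-0.07,"wz":-0.06,"claw":100},{"dx":0,"dy":0,"dz":0,"wx":-0.06,"wy":-0.07,"wz":-0.06,"claw":100},{"dx":0,"dy":0,"dz":0,"wx":-0.06,"wy":-0.06,"wz":-0.07,"claw":100},{"dx":0,"dy":0,"dz":0,"wx":-0.06,"wy":-0.06,"wz":-0.07,"claw":100},{"dx":0,"dy":0,"dz":0,"wx":-0.06,"wy":-0.05,"wz":-0.08,"claw":100},{"dx":0,"dy":0,"dz":0,"wx":-0.06,"wy":-0.04,"wz":-0.08,"claw":100}]'; python3 log.py
python3 -m handwheel '[{"dx":0,"dy":0,"dz":0,"wx":-0.06,"wy":-0.04,"wz":-0.09,"claw":100},{"dx":0,"dy":0,"dz":0,"wx":-0.07,"wy":-0.03,"wz":-0.09,"claw":100},{"dx":0,"dy":0,"dz":0,"wx":-0.07,"wy":-0.02,"wz":-0.09,"claw":100},{"dx":0,"dy":0,"dz":0,"wx":-0.07,"wy":-0.02,"wz":-0.09,"claw":100},{"dx":0,"dy":0,"dz":0,"wx":-0.07,"wy":-0.01,"wz":-0.09,"claw":100},{"dx":0,"dy":0,"dz":0,"wx":-0.08,"wy":-0.01,"wz":-0.09,"claw":100}]'; python3 log.py; python3 kin.py | head -1
python3 flip.py 11 "[.83,.65,-.52,2.12,2.8,.5,-1.08]" "[.61,-.33,.21]"
```

```text
clock: 7.38
position: [0.6044, -0.3286, 0.2101]
tool_rot: [2.897, 0.542, 0.601]
force: [0.9, 0.1, 0.2]
grip_width: 0.0856
finger_force: 0.0
[-0.147  0.817  0.548  1.417  0.199  1.146 -0.719] [2.897 0.542 0.601]
clock: 8.12
position: [0.6038, -0.3285, 0.2099]
tool_rot: [2.889, 0.807, 1.241]
force: [0.1, 0.1, -0.3]
grip_width: 0.0854
finger_force: 0.0
[-0.369  0.758  0.634  1.778  0.656  0.714 -0.627] [2.889 0.807 1.241]
0.02201295639055096 (-1, -1, -1, -1) [-0.0686  0.3202  0.5448  0.4548  0.3412  1.5117 -0.0365 -0.0108 -0.0263
now [-0.37  0.76  0.63  1.78  0.66  0.71 -0.63] goal [ 0.83  0.65 -0.52  2.12  2.8   0.5  -1.08]
d [-0.1  0.3 -0.1] w [-0.02 -0.03 -0.11] z [-0.03 -0.76 -0.65] sim [-0.38  0.76  0.63  1.79  0.71  0.71 -0.57]
d [-0.1  0.2 -0.1] w [-0.03 -0.01 -0.11] z [ 0.01 -0.77 -0.64] sim [-0.38  0.75  0.63  1.81  0.76  0.68 -0.51]
d [-0.2  0.2 -0.1] w [-0.05 -0.   -0.1 ] z [ 0.06 -0.77 -0.64] sim [-0.38  0.73  0.64  1.84  0.83  0.62 -0.47]
d [-0.2  0.2 -0.1] w [-0.07  0.   -0.1 ] z [ 0.12 -0.75 -0.64] sim [-0.38  0.71  0.65  1.88  0.91  0.54 -0.43]
d [-0.2  0.2 -0. ] w [-0.08  0.01 -0.09] z [ 0.2  -0.73 -0.66] sim [-0.38  0.68  0.67  1.93  1.    0.43 -0.4 ]
d [-0.2  0.2 -0. ] w [-0.09  0.   -0.08] z [ 0.28 -0.69 -0.67] sim [-0.39  0.66  0.72  1.98  1.12  0.29 -0.4 ]
d [-0.2  0.2 -0. ] w [-0.1  -0.   -0.08] z [ 0.37 -0.64 -0.68] sim [-0.36  0.63  0.75  2.01  1.37  0.16 -0.53]
d [-0.2  0.2  0. ] w [-0.11 -0.01 -0.07] z [ 0.46 -0.57 -0.68] sim [-0.15  0.55  0.52  2.02  1.89  0.19 -0.86]
d [-0.3  0.1  0. ] w [-0.11 -0.02 -0.07] z [ 0.55 -0.5  -0.67] sim [ 0.16  0.49  0.21  2.04  2.34  0.25 -1.1 ]
d [-0.3  0.1  0. ] w [-0.12 -0.03 -0.07] z [ 0.63 -0.42 -0.65] sim [ 0.45  0.48 -0.07  2.07  2.72  0.29 -1.27]
d [-0.3  0.1  0.1] w [-0.11 -0.04 -0.08] z [ 0.71 -0.33 -0.62] sim [ 0.72  0.5  -0.3   2.09  3.05  0.32 -1.39]
```

```bash
python3 -m handwheel '[{"dx":0,"dy":0,"dz":0,"wx":-0.08,"wy":0,"wz":-0.09,"claw":100},{"dx":0,"dy":0,"dz":0,"wx":-0.08,"wy":0,"wz":-0.09,"claw":100},{"dx":0,"dy":0,"dz":0,"wx":-0.08,"wy":0,"wz":-0.09,"claw":100},{"dx":0,"dy":0,"dz":0,"wx":-0.09,"wy":0,"wz":-0.09,"claw":100},{"dx":0,"dy":0,"dz":0,"wx":-0.045,"wy":0,"wz":-0.045,"claw":100},{"dx":0,"dy":0,"dz":0,"wx":-0.045,"wy":0,"wz":-0.045,"claw":100},{"dx":0,"dy":0,"dz":0,"wx":-0.045,"wy":0,"wz":-0.045,"claw":100},{"dx":0,"dy":0,"dz":0,"wx":-0.045,"wy":0,"wz":-0.045,"claw":100}]'; python3 log.py
python3 flip.py 6 "[.83,.65,-.52,2.12,2.8,.5,-1.08]" "[.61,-.33,.21]"
```

```text
clock: 9.12
position: [0.6047, -0.3311, 0.2125]
tool_rot: [2.99, 0.92, 1.99]
force: [-0.6, -1.4, 0.3]
grip_width: 0.085
finger_force: 0.0
[-0.355  0.639  0.657  2.146  2.108  0.354 -1.469] [2.99 0.92 1.99]
now [-0.36  0.64  0.66  2.15  2.11  0.35 -1.47] goal [ 0.83  0.65 -0.52  2.12  2.8   0.5  -1.08]
d [-0.8  0.7  0.2] w [-0.03  0.07 -0.11] z [ 0.41 -0.63 -0.66] sim [-0.35  0.62  0.72  2.11  2.15  0.21 -1.34]
d [-0.9  0.6  0.1] w [-0.06  0.06 -0.09] z [ 0.44 -0.56 -0.7 ] sim [-0.21  0.56  0.6   2.08  2.16  0.16 -1.17]
d [-0.9  0.5  0.1] w [-0.08  0.03 -0.08] z [ 0.48 -0.49 -0.72] sim [ 0.03  0.5   0.37  2.06  2.21  0.16 -1.03]
d [-1.   0.4  0.1] w [-0.09 -0.01 -0.06] z [ 0.54 -0.43 -0.72] sim [ 0.28  0.47  0.12  2.04  2.41  0.16 -1.06]
d [-1.   0.4  0.2] w [-0.09 -0.05 -0.05] z [ 0.62 -0.37 -0.69] sim [ 0.56  0.48 -0.16  2.05  2.7   0.21 -1.18]
d [-1.   0.3  0.2] w [-0.08 -0.09 -0.05] z [ 0.71 -0.33 -0.62] sim [ 0.79  0.51 -0.38  2.09  2.98  0.32 -1.3 ]
```

```bash
cat > cart.py <<'E'
import sys
from ik import *
from scipy.spatial.transform import Slerp
# args: "[(x,y,z,L,yaw,n),...]": rows in tool axes from measured pose
s=monitor.observe(); q=s["qpos"]; p=s["position"]; R=Ro.from_euler("xyz",s["tool_rot"]); print("t",s["clock"],p.round(4),"F",s["force"].round(1),q.round(2))
for x,y,z,L,yaw,n in eval(sys.argv[1]):
    Rg=Rt(L,yaw)*FL; pg=np.array([x,y,z]); sl=Slerp([0,1],Ro.concatenate([R,Rg])); Rp=R; pp=p
    w=(R.inv()*Rg).as_rotvec()/n
    print("-> ",n,"rows, w each",w.round(3),"  if no turn: d each",(R.inv().apply(pg-p)*100/n).round(2))
    for i in range(1,n+1):
        Rn=sl(i/n); pn=p+(pg-p)*i/n; qo=q
        q,e=ik(pn,Rn,q,.05,0)
        print("  d",(Rp.inv().apply(pn-pp)*100).round(2),"sim",q.round(2),round(e,3),"v",(np.abs(q-qo)*8/np.array([1.89,1.89,2.39,2.39,3.01,3.01,3.01])).max().round(2)); Rp=Rn;pp=pn
    R,p=Rg,pg
E
python3 cart.py "[(.61,-.33,.20,.95,-.45,6),(.60,-.30,.16,.95,.05,5),(.593,-.2945,.12,.8,.05,4),(.593,-.2945,.01,.75,.05,5)]"
```

```text
t 9.125 [ 0.6047 -0.3311  0.2125] F [-0.6 -1.4  0.3] [-0.36  0.64  0.66  2.15  2.11  0.35 -1.47]
->  6 rows, w each [-0.069  0.001 -0.069]   if no turn: d each [0.15 0.07 0.15]
  d [0.15 0.07 0.15] sim [-0.22  0.58  0.56  2.07  2.32  0.31 -1.5 ] 0.003 v 0.59
  d [0.15 0.07 0.16] sim [-0.09  0.55  0.44  2.09  2.54  0.35 -1.57] 0.003 v 0.57
  d [0.14 0.06 0.16] sim [ 0.03  0.53  0.34  2.11  2.74  0.39 -1.64] 0.003 v 0.54
  d [0.14 0.06 0.17] sim [ 0.15  0.52  0.25  2.12  2.94  0.42 -1.69] 0.002 v 0.52
  d [0.14 0.06 0.17] sim [ 0.26  0.51  0.17  2.13  3.13  0.44 -1.74] 0.002 v 0.51
  d [0.13 0.06 0.18] sim [ 0.36  0.51  0.1   2.13  3.32  0.46 -1.79] 0.002 v 0.51
->  5 rows, w each [-0.081 -0.    -0.058]   if no turn: d each [0.91 0.45 0.11]
  d [0.91 0.45 0.11] sim [ 0.47  0.53  0.03  2.14  3.52  0.49 -1.86] 0.002 v 0.53
  d [0.88 0.5  0.15] sim [ 0.56  0.54 -0.03  2.14  3.71  0.53 -1.91] 0.002 v 0.51
  d [0.85 0.53 0.19] sim [ 0.64  0.57 -0.07  2.13  3.9   0.56 -1.97] 0.002 v 0.49
  d [0.82 0.56 0.23] sim [ 0.7   0.59 -0.09  2.12  4.08  0.6  -2.02] 0.002 v 0.47
  d [0.78 0.59 0.28] si
[... 247 characters left out ...]
.72  0.63 -0.1   2.08  4.28  0.57 -2.12] 0.0 v 0.11
  d [0.88 0.15 0.51] sim [ 0.7   0.63 -0.1   2.07  4.3   0.53 -2.15] 0.0 v 0.11
  d [0.86 0.15 0.54] sim [ 0.69  0.64 -0.1   2.06  4.33  0.48 -2.18] 0.001 v 0.11
->  5 rows, w each [-0.    0.01  0.  ]   if no turn: d each [1.58 0.   1.53]
  d [1.58 0.   1.53] sim [ 0.68  0.68 -0.09  2.06  4.28  0.49 -2.12] 0.001 v 0.17
  d [1.56 0.   1.55] sim [ 0.66  0.72 -0.07  2.05  4.24  0.51 -2.07] 0.001 v 0.17
  d [1.55 0.   1.56] sim [ 0.65  0.76 -0.06  2.05  4.19  0.52 -2.03] 0.001 v 0.17
  d [1.53 0.   1.58] sim [ 0.63  0.8  -0.04  2.04  4.15  0.54 -1.99] 0.001 v 0.17
  d [1.52 0.   1.59] sim [ 0.62  0.84 -0.03  2.03  4.12  0.55 -1.95] 0.001 v 0.17
```

```bash
python3 -m handwheel '[{"dx":0.15,"dy":0.07,"dz":0.16,"wx":-0.069,"wy":0,"wz":-0.069,"claw":100},{"dx":0.15,"dy":0.07,"dz":0.16,"wx":-0.069,"wy":0,"wz":-0.069,"claw":100},{"dx":0.14,"dy":0.06,"dz":0.16,"wx":-0.069,"wy":0,"wz":-0.069,"claw":100},{"dx":0.14,"dy":0.06,"dz":0.17,"wx":-0.069,"wy":0,"wz":-0.069,"claw":100},{"dx":0.14,"dy":0.06,"dz":0.17,"wx":-0.069,"wy":0,"wz":-0.069,"claw":100},{"dx":0.13,"dy":0.06,"dz":0.18,"wx":-0.069,"wy":0,"wz":-0.069,"claw":100},{"dx":0,"dy":0,"dz":0,"wx":0,"wy":0,"wz":0,"claw":100}]'
python3 cart.py "[(.60,-.30,.16,.95,.05,5),(.593,-.2945,.12,.8,.05,4),(.593,-.2945,.01,.75,.05,5)]"
```

```text
clock: 10.0
position: [0.6095, -0.3326, 0.2008]
tool_rot: [-3.136, 0.954, 2.688]
force: [0.2, -0.1, -1.2]
grip_width: 0.0853
finger_force: 0.0
t 10.0 [ 0.6095 -0.3326  0.2008] F [ 0.2 -0.1 -1.2] [ 0.27  0.53  0.16  2.24  3.13  0.57 -1.66]
->  5 rows, w each [-0.083  0.001 -0.058]   if no turn: d each [0.93 0.5  0.1 ]
  d [0.93 0.5  0.1 ] sim [ 0.47  0.53  0.02  2.14  3.49  0.5  -1.83] 0.005 v 0.96
  d [0.9  0.55 0.14] sim [ 0.57  0.54 -0.04  2.14  3.7   0.53 -1.9 ] 0.002 v 0.54
  d [0.87 0.59 0.19] sim [ 0.65  0.57 -0.08  2.13  3.89  0.56 -1.95] 0.002 v 0.51
  d [0.83 0.62 0.24] sim [ 0.71  0.59 -0.11  2.12  4.07  0.6  -2.01] 0.002 v 0.49
  d [0.79 0.64 0.29] sim [ 0.76  0.62 -0.12  2.1   4.24  0.64 -2.06] 0.002 v 0.46
->  4 rows, w each [-0.     0.037 -0.   ]   if no turn: d each [0.91 0.15 0.45]
  d [0.91 0.15 0.45] sim [ 0.74  0.62 -0.12  2.09  4.26  0.6  -2.09] 0.0 v 0.11
  d [0.89 0.15 0.48] sim [ 0.73  0.63 -0.12  2.08  4.28  0.56 -2.11] 0.0 v 0.11
  d [0.88 0.15 0.51] sim [ 0.72  0.63 -0.12  2.07  4.3   0.52 -2.14] 0.0 v 0.11
  d [0.86 0.15 0.54] sim [ 0.71  0.64 -0.12  2.06  4.33  0.47 -2.17] 0.001 v 0.11
->  5 rows, w each [-0.    0.01  0.  ]   if no turn: d each [1.58 0.   1.53]
  d [1.58 0.   1.53] sim [ 0.69  0.68 -0.11  2.06  4.28  0.48 -2.12] 0.001 v 0.16
  d [1.56 0.   1.55] sim [ 0.68  0.72 -0.09  2.05  4.23  0.5  -2.06] 0.001 v 0.17
  d [1.55 0.   1.56] sim [ 0.66  0.76 -0.07  2.05  4.19  0.51 -2.02] 0.001 v 0.17
  d [1.53 0.   1.58] sim [ 0.64  0.8  -0.06  2.04  4.15  0.53 -1.98] 0.001 v 0.17
  d [1.52 0.   1.59] sim [ 0.63  0.84 -0.04  2.03  4.11  0.54 -1.94] 0.001 v 0.17
```

```bash
python3 -m handwheel '[{"dx":0.93,"dy":0.5,"dz":0.1,"wx":-0.083,"wy":0,"wz":-0.058,"claw":100},{"dx":0.9,"dy":0.55,"dz":0.14,"wx":-0.083,"wy":0,"wz":-0.058,"claw":100},{"dx":0.87,"dy":0.59,"dz":0.19,"wx":-0.083,"wy":0,"wz":-0.058,"claw":100},{"dx":0.83,"dy":0.62,"dz":0.24,"wx":-0.083,"wy":0,"wz":-0.058,"claw":100},{"dx":0.79,"dy":0.64,"dz":0.29,"wx":-0.083,"wy":0,"wz":-0.058,"claw":100},{"dx":0,"dy":0,"dz":0,"wx":0,"wy":0,"wz":0,"claw":100}]'
python3 -m handwheel '[{"dx":0.9,"dy":0.15,"dz":0.45,"wx":0,"wy":0.037,"wz":0,"claw":100},{"dx":0.9,"dy":0.15,"dz":0.48,"wx":0,"wy":0.037,"wz":0,"claw":100},{"dx":0.9,"dy":0.15,"dz":0.5,"wx":0,"wy":0.037,"wz":0,"claw":100},{"dx":0.9,"dy":0.15,"dz":0.54,"wx":0,"wy":0.037,"wz":0,"claw":100},{"dx":0,"dy":0,"dz":0,"wx":0,"wy":0,"wz":0,"claw":100}]'
python3 cart.py "[(.593,-.2945,.05,.75,.05,3),(.593,-.2945,.01,.75,.05,2)]"
```

```text
clock: 10.75
position: [0.6027, -0.299, 0.1599]
tool_rot: [-3.14, 0.955, -3.091]
force: [0.4, -0.1, 0.5]
grip_width: 0.0853
finger_force: 0.0
clock: 11.38
position: [0.5967, -0.291, 0.1205]
tool_rot: [-3.14, 0.809, -3.088]
force: [0.2, -0.3, -0.3]
grip_width: 0.0851
finger_force: 0.0
t 11.375 [ 0.5967 -0.291   0.1205] F [ 0.2 -0.3 -0.3] [ 0.66  0.65 -0.11  2.13  4.05  0.5  -1.9 ]
->  3 rows, w each [0.    0.02  0.001]   if no turn: d each [ 1.79 -0.11  1.53]
  d [ 1.79 -0.11  1.53] sim [ 0.72  0.68 -0.16  2.06  4.25  0.46 -2.07] 0.003 v 0.53
  d [ 1.76 -0.11  1.56] sim [ 0.71  0.72 -0.14  2.05  4.22  0.46 -2.04] 0.0 v 0.17
  d [ 1.73 -0.11  1.6 ] sim [ 0.69  0.76 -0.13  2.04  4.19  0.46 -2.01] 0.001 v 0.17
->  2 rows, w each [0. 0. 0.]   if no turn: d each [1.36 0.   1.46]
  d [1.36 0.   1.46] sim [ 0.68  0.8  -0.1   2.03  4.15  0.49 -1.96] 0.001 v 0.16
  d [1.36 0.   1.46] sim [ 0.66  0.84 -0.08  2.03  4.1   0.52 -1.91] 0.001 v 0.17
```

```bash
python3 -m handwheel '[{"dx":1.79,"dy":-0.11,"dz":1.53,"wx":0,"wy":0.02,"wz":0,"claw":100},{"dx":1.76,"dy":-0.11,"dz":1.56,"wx":0,"wy":0.02,"wz":0,"claw":100},{"dx":1.73,"dy":-0.11,"dz":1.6,"wx":0,"wy":0.02,"wz":0,"claw":100},{"dx":1.3,"dy":0,"dz":1.4,"wx":0,"wy":0,"wz":0,"claw":100},{"dx":1.3,"dy":0,"dz":1.4,"wx":0,"wy":0,"wz":0,"claw":100},{"dx":0,"dy":0,"dz":0,"wx":0,"wy":0,"wz":0,"claw":100},{"dx":0,"dy":0,"dz":0,"wx":0,"wy":0,"wz":0,"claw":100}]'
python3 - <<'E'
from h import *
S=monitor.observe(); print(S["position"],S["tool_rot"])
for i,c in enumerate(("side","top")):
    f=optics.grab_frame(c); a=f["frame"][[190,130][i]:[190,130][i]+90,[240,270][i]:[240,270][i]+100] ; cv2.imwrite(f"pics/a{c}.png",a)
cv2.imwrite("pics/b.png",cv2.resize(np.hstack([cv2.imread("pics/aside.png"),cv2.imread("pics/atop.png")]),(800,360),interpolation=2))
E
```

```text
clock: 12.25
position: [0.5929, -0.2959, 0.0124]
tool_rot: [-3.139, 0.75, -3.087]
force: [0.6, -0.1, 0.1]
grip_width: 0.0852
finger_force: 0.0
[ 0.59286379 -0.29588532  0.01242816] [-3.13894716  0.74957531 -3.08669942]
```

View pics/b.png

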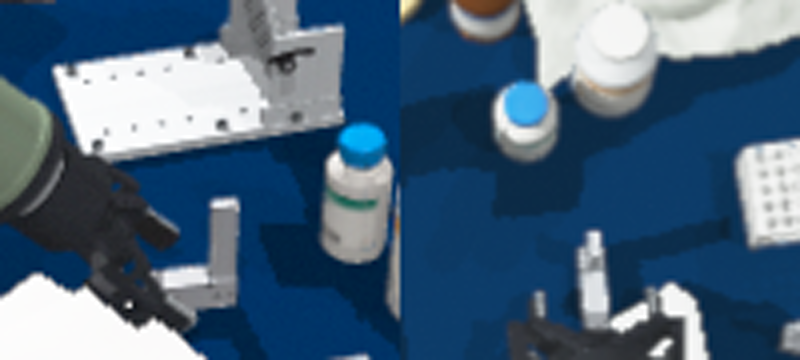

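```bash
python3 -m handwheel '[{"dx":0,"dy":0,"dz":0,"wx":0,"wy":0,"wz":0,"claw":0},{"dx":0,"dy":0,"dz":0,"wx":0,"wy":0,"wz":0,"claw":0},{"dx":0,"dy":0,"dz":0,"wx":0,"wy":0,"wz":0,"claw":0},{"dx":0,"dy":0,"dz":0,"wx":0,"wy":0,"wz":0,"claw":0},{"dx":0,"dy":0,"dz":0,"wx":0,"wy":0,"wz":0,"claw":0},{"dx":0,"dy":0,"dz":0,"wx":0,"wy":0,"wz":0,"claw":0},{"dx":0,"dy":0,"dz":0,"wx":0,"wy":0,"wz":0,"claw":0}]' 100
python3 cart.py "[(.5929,-.2959,.15,.75,.0545,4)]"
```

```text
clock: 13.22
position: [0.5928, -0.2959, 0.0119]
tool_rot: [-3.139, 0.75, -3.086]
force: [-2.3, 0.8, 5.8]
grip_width: 0.0178
finger_force: 97.6
t 13.225 [ 0.5928 -0.2959  0.0119] F [-2.3  0.8  5.8] [ 0.59  0.86 -0.03  2.1   3.9   0.6  -1.73]
->  4 rows, w each [-0. -0.  0.]   if no turn: d each [-2.36 -0.   -2.52]
  d [-2.36 -0.   -2.52] sim [ 0.69  0.77 -0.12  2.04  4.18  0.47 -1.98] 0.005 v 0.74
  d [-2.36 -0.   -2.52] sim [ 0.72  0.71 -0.16  2.04  4.28  0.42 -2.1 ] 0.002 v 0.31
  d [-2.36 -0.   -2.52] sim [ 0.74  0.64 -0.19  2.04  4.41  0.38 -2.24] 0.003 v 0.37
  d [-2.36 -0.   -2.52] sim [ 0.96  0.62 -0.48  2.05  4.41  0.22 -2.2 ] 0.027 v 0.95
```

```bash
python3 -m handwheel '[{"dx":0,"dy":0,"dz":0,"wx":0,"wy":0,"wz":0,"claw":45},{"dx":0,"dy":0,"dz":0,"wx":0,"wy":0,"wz":0,"claw":45},{"dx":-0.27,"dy":0,"dz":-0.29,"wx":0,"wy":0,"wz":0,"claw":45},{"dx":0,"dy":0,"dz":0,"wx":0,"wy":0,"wz":0,"claw":45}]' 100
python3 -m handwheel '[{"dx":0,"dy":0,"dz":0,"wx":0,"wy":0,"wz":0,"claw":0},{"dx":0,"dy":0,"dz":0,"wx":0,"wy":0,"wz":0,"claw":0},{"dx":0,"dy":0,"dz":0,"wx":0,"wy":0,"wz":0,"claw":0},{"dx":0,"dy":0,"dz":0,"wx":0,"wy":0,"wz":0,"claw":0},{"dx":0,"dy":0,"dz":0,"wx":0,"wy":0,"wz":0,"claw":0}]' 100
python3 - <<'E'
import numpy as np
b=np.array([.6906,-.028]);c=np.array([np.cos(.176),np.sin(.176)])
for x in(-.15,-.145,-.035): print(x,(b+c*x).round(4))
E
python3 cart.py "[(.5929,-.2959,.075,.75,.0545,3),(.548,-.0534,.085,.75,.176,8)]"
```

```text
clock: 13.72
position: [0.5928, -0.2959, 0.0159]
tool_rot: [-3.139, 0.749, -3.086]
force: [0.6, -0.7, -0.2]
grip_width: 0.0388
finger_force: 0.0
clock: 14.35
position: [0.5927, -0.2959, 0.0159]
tool_rot: [-3.139, 0.75, -3.086]
force: [-3.3, 1.0, 6.7]
grip_width: 0.0176
finger_force: 98.0
-0.15 [ 0.5429 -0.0543]
-0.145 [ 0.5478 -0.0534]
-0.035 [ 0.6561 -0.0341]
t 14.35 [ 0.5927 -0.2959  0.0159] F [-3.3  1.   6.7] [ 0.59  0.85 -0.03  2.1   3.91  0.59 -1.74]
->  3 rows, w each [-0.001 -0.     0.   ]   if no turn: d each [-1.35 -0.   -1.44]
  d [-1.35 -0.   -1.44] sim [ 0.69  0.79 -0.11  2.03  4.15  0.48 -1.95] 0.004 v 0.65
  d [-1.35 -0.   -1.44] sim [ 0.71  0.75 -0.14  2.04  4.21  0.45 -2.02] 0.001 v 0.17
  d [-1.35 -0.   -1.44] sim [ 0.72  0.72 -0.16  2.04  4.27  0.42 -2.08] 0.001 v 0.17
->  8 rows, w each [-0.01  -0.    -0.011]   if no turn: d each [ 0.2   3.06 -0.36]
  d [ 0.2   3.06 -0.36] sim [ 0.68  0.7  -0.15  2.08  4.2   0.44 -2.03] 0.001 v 0.18
  d [ 0.17  3.06 -0.33] sim [ 0.63  0.68 -0.14  2.13  4.12  0.45 -1.98] 0.001 v 0.21
  d [ 0.14  3.07 -0.3 ] sim [ 0.58  0.66 -0.13  2.17  4.05  0.47 -1.93] 0.001 v 0.22
  d [ 0.1   3.07 -0.27] sim [ 0.52  0.64 -0.12  2.21  3.97  0.48 -1.88] 0.001 v 0.24
  d [ 0.07  3.08 -0.23] sim [ 0.46  0.63 -0.11  2.24  3.9   0.49 -1.84] 0.001 v 0.25
  d [ 0.03  3.08 -0.2 ] sim [ 0.4   0.61 -0.1   2.28  3.82  0.51 -1.8 ] 0.001 v 0.27
  d [-0.    3.08 -0.17] sim [ 0.33  0.6  -0.09  2.31  3.74  0.52 -1.76] 0.001 v 0.28
  d [-0.03  3.08 -0.14] sim [ 0.26  0.59 -0.09  2.33  3.66  0.53 -1.73] 0.001 v 0.3
```

```bash
python3 -m handwheel '[{"dx":-0.7,"dy":0,"dz":-0.7,"wx":0,"wy":0,"wz":0,"claw":0},{"dx":-1.3,"dy":0,"dz":-1.4,"wx":0,"wy":0,"wz":0,"claw":0},{"dx":-1.3,"dy":0,"dz":-1.4,"wx":0,"wy":0,"wz":0,"claw":0},{"dx":-0.7,"dy":0,"dz":-0.7,"wx":0,"wy":0,"wz":0,"claw":0},{"dx":0,"dy":0,"dz":0,"wx":0,"wy":0,"wz":0,"claw":0}]'
python3 -m handwheel '[{"dx":0.2,"dy":3.06,"dz":-0.3,"wx":-0.01,"wy":0,"wz":-0.011,"claw":0},{"dx":0.2,"dy":3.06,"dz":-0.3,"wx":-0.01,"wy":0,"wz":-0.011,"claw":0},{"dx":0.1,"dy":3.07,"dz":-0.3,"wx":-0.01,"wy":0,"wz":-0.011,"claw":0},{"dx":0.1,"dy":3.07,"dz":-0.25,"wx":-0.01,"wy":0,"wz":-0.011,"claw":0},{"dx":0.05,"dy":3.08,"dz":-0.25,"wx":-0.01,"wy":0,"wz":-0.011,"claw":0},{"dx":0,"dy":3.08,"dz":-0.2,"wx":-0.01,"wy":0,"wz":-0.011,"claw":0},{"dx":0,"dy":3.08,"dz":-0.2,"wx":-0.01,"wy":0,"wz":-0.011,"claw":0},{"dx":0,"dy":0,"dz":0,"wx":0,"wy":0,"wz":0,"claw":0}]'
python3 cart.py "[(.548,-.0534,.045,.75,.176,4),(.548,-.0534,.028,.75,.176,1),(.5676,-.050,.028,.75,.176,1)]"
python3 - <<'E'
from h import *
a=[]
for i,c in enumerate(("side","top")):
    f=optics.grab_frame(c)["frame"]; y,x=[(145,235),(130,190)][i]; a.append(f[y:y+110,x:x+110])
cv2.imwrite("pics/c.png",cv2.resize(np.hstack(a),(800,400),interpolation=2))
E
```

```text
clock: 14.98
position: [0.5934, -0.2959, 0.0741]
tool_rot: [-3.139, 0.75, -3.086]
force: [-1.3, -0.5, -3.1]
grip_width: 0.018
finger_force: 97.9
clock: 15.98
position: [0.5547, -0.081, 0.0811]
tool_rot: [-3.139, 0.747, -2.978]
force: [-0.1, -1.0, -4.7]
grip_width: 0.0176
finger_force: 98.5
t 15.975 [ 0.5547 -0.081   0.0811] F [-0.1 -1.  -4.7] [ 0.19  0.65 -0.03  2.42  3.48  0.68 -1.58]
->  4 rows, w each [-0.003 -0.001 -0.002]   if no turn: d each [0.65 0.71 0.63]
  d [0.65 0.71 0.63] sim [ 0.31  0.63 -0.09  2.31  3.68  0.55 -1.7 ] 0.003 v 0.52
  d [0.65 0.71 0.63] sim [ 0.29  0.65 -0.09  2.32  3.65  0.57 -1.69] 0.0 v 0.09
  d [0.65 0.71 0.63] sim [ 0.27  0.67 -0.08  2.33  3.63  0.6  -1.67] 0.0 v 0.09
  d [0.65 0.71 0.63] sim [ 0.25  0.69 -0.07  2.33  3.6   0.63 -1.65] 0.0 v 0.1
->  1 rows, w each [0. 0. 0.]   if no turn: d each [1.16 0.   1.24]
  d [1.16 0.   1.24] sim [ 0.25  0.74 -0.06  2.33  3.58  0.67 -1.62] 0.0 v 0.19
->  1 rows, w each [0. 0. 0.]   if no turn: d each [-1.46 -0.01  1.36]
  d [-1.46 -0.01  1.36] sim [ 0.23  0.74 -0.07  2.29  3.57  0.63 -1.63] 0.0 v 0.13
```

View pics/c.png

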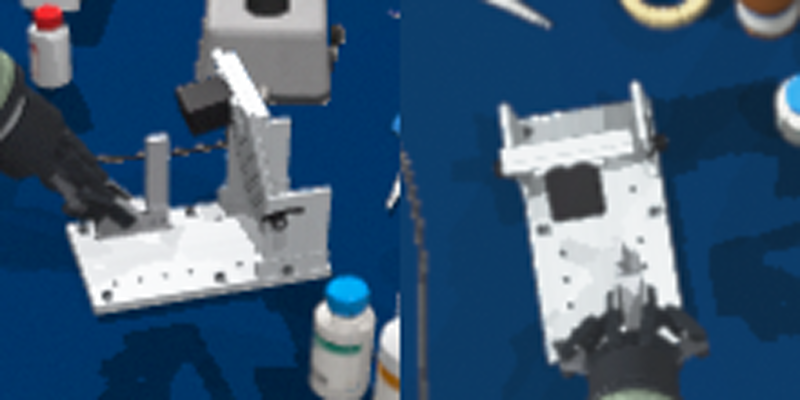

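```bash
python3 -m handwheel '[{"dx":1.0,"dy":0,"dz":1.1,"wx":0,"wy":0,"wz":0,"claw":0},{"dx":1.0,"dy":0.3,"dz":1.1,"wx":-0.01,"wy":0,"wz":-0.008,"claw":0},{"dx":-0.2,"dy":1.2,"dz":0.2,"wx":0,"wy":0,"wz":0,"claw":0},{"dx":-0.2,"dy":1.3,"dz":0.2,"wx":0,"wy":0,"wz":0,"claw":0},{"dx":0,"dy":0,"dz":0,"wx":0,"wy":0,"wz":0,"claw":0}]'
python3 cart.py "[(.5675,-.050,.032,.75,.176,2),(.5675,-.050,.027,.75,.176,1),(.60,-.044,.027,.75,.176,3)]"
```

```text
clock: 16.7
position: [0.5566, -0.0551, 0.0516]
tool_rot: [-3.141, 0.749, -2.971]
force: [0.4, 0.0, -4.9]
grip_width: 0.0178
finger_force: 98.5
t 16.7 [ 0.5566 -0.0551  0.0516] F [ 0.4  0.  -4.9] [ 0.16  0.73 -0.07  2.43  3.36  0.76 -1.5 ]
->  2 rows, w each [-0.002 -0.001 -0.002]   if no turn: d each [0.24 0.16 1.11]
  d [0.24 0.16 1.11] sim [ 0.28  0.71 -0.12  2.3   3.55  0.6  -1.6 ] 0.003 v 0.54
  d [0.24 0.16 1.11] sim [ 0.27  0.74 -0.12  2.29  3.55  0.61 -1.59] 0.0 v 0.11
->  1 rows, w each [0. 0. 0.]   if no turn: d each [0.34 0.   0.37]
  d [0.34 0.   0.37] sim [ 0.27  0.75 -0.12  2.29  3.54  0.62 -1.58] 0.0 v 0.05
->  3 rows, w each [0. 0. 0.]   if no turn: d each [-0.81  0.01  0.75]
  d [-0.81  0.01  0.75] sim [ 0.26  0.75 -0.12  2.27  3.53  0.6  -1.59] 0.0 v 0.07
  d [-0.81  0.01  0.75] sim [ 0.25  0.76 -0.12  2.25  3.53  0.59 -1.59] 0.0 v 0.08
  d [-0.81  0.01  0.75] sim [ 0.24  0.76 -0.13  2.22  3.52  0.57 -1.6 ] 0.0 v 0.08
```

```bash
python3 -m handwheel '[{"dx":0.24,"dy":0.16,"dz":1.1,"wx":0,"wy":0,"wz":-0.003,"claw":0},{"dx":0.24,"dy":0.16,"dz":1.1,"wx":0,"wy":0,"wz":-0.003,"claw":0},{"dx":0.14,"dy":0,"dz":0.15,"wx":0,"wy":0,"wz":0,"claw":0},{"dx":0,"dy":0,"dz":0,"wx":0,"wy":0,"wz":0,"claw":0},{"dx":0,"dy":0,"dz":0,"wx":0,"wy":0,"wz":0,"claw":0}]'
python3 cart.py "[(.5675,-.050,.027,.75,.176,1),(.60,-.044,.027,.75,.176,3)]"
```

```text
clock: 17.32
position: [0.5671, -0.0499, 0.0305]
tool_rot: [-3.135, 0.749, -2.962]
force: [-0.1, -0.4, -3.1]
grip_width: 0.0176
finger_force: 98.6
t 17.325 [ 0.5671 -0.0499  0.0305] F [-0.1 -0.4 -3.1] [ 0.13  0.79 -0.06  2.4   3.34  0.79 -1.48]
->  1 rows, w each [-0.004 -0.001  0.003]   if no turn: d each [ 0.21 -0.02  0.29]
  d [ 0.21 -0.02  0.29] sim [ 0.27  0.75 -0.11  2.29  3.54  0.62 -1.58] 0.003 v 0.57
->  3 rows, w each [0. 0. 0.]   if no turn: d each [-0.81  0.01  0.75]
  d [-0.81  0.01  0.75] sim [ 0.26  0.75 -0.12  2.27  3.53  0.6  -1.59] 0.0 v 0.08
  d [-0.81  0.01  0.75] sim [ 0.25  0.76 -0.12  2.25  3.53  0.59 -1.59] 0.0 v 0.08
  d [-0.81  0.01  0.75] sim [ 0.24  0.76 -0.13  2.22  3.52  0.57 -1.6 ] 0.0 v 0.08
```

```bash
python3 -m handwheel '[{"dx":0.12,"dy":0,"dz":0.13,"wx":-0.004,"wy":0,"wz":0,"claw":0},{"dx":0,"dy":0,"dz":0,"wx":0,"wy":0,"wz":0,"claw":0},{"dx":0,"dy":0,"dz":0,"wx":0,"wy":0,"wz":0,"claw":0}]'
python3 -m handwheel '[{"dx":0.07,"dy":0,"dz":0.07,"wx":0,"wy":0,"wz":0,"claw":0},{"dx":0,"dy":0,"dz":0,"wx":0,"wy":0,"wz":0,"claw":0},{"dx":0,"dy":0,"dz":0,"wx":0,"wy":0,"wz":0,"claw":0}]'
```

```text
clock: 17.7
position: [0.5672, -0.0498, 0.0287]
tool_rot: [-3.139, 0.749, -2.962]
force: [-1.0, -0.4, -3.7]
grip_width: 0.018
finger_force: 98.6
clock: 18.08
position: [0.5672, -0.0498, 0.0278]
tool_rot: [-3.139, 0.749, -2.962]
force: [-1.7, -0.9, 2.2]
grip_width: 0.0177
finger_force: 99.2
```

```bash
python3 -m handwheel '[{"dx":-0.73,"dy":0,"dz":0.68,"wx":0,"wy":0,"wz":0,"claw":0},{"dx":-0.73,"dy":0,"dz":0.68,"wx":0,"wy":0,"wz":0,"claw":0},{"dx":-0.73,"dy":0,"dz":0.68,"wx":0,"wy":0,"wz":0,"claw":0},{"dx":-0.73,"dy":0,"dz":0.68,"wx":0,"wy":0,"wz":0,"claw":0},{"dx":-0.73,"dy":0,"dz":0.68,"wx":0,"wy":0,"wz":0,"claw":0},{"dx":0,"dy":0,"dz":0,"wx":0,"wy":0,"wz":0,"claw":0}]'
python3 cart.py "[(.6561,-.0341,.0275,.75,.176,4)]"
```

```text
clock: 18.82
position: [0.6171, -0.0406, 0.0279]
tool_rot: [-3.139, 0.75, -2.961]
force: [1.8, 1.2, -0.4]
grip_width: 0.0178
finger_force: 98.8
t 18.825 [ 0.6171 -0.0406  0.0279] F [ 1.8  1.2 -0.4] [ 0.11  0.8  -0.07  2.29  3.33  0.69 -1.51]
->  4 rows, w each [ 0.    -0.     0.001]   if no turn: d each [-0.72 -0.01  0.68]
  d [-0.72 -0.01  0.68] sim [ 0.23  0.77 -0.15  2.17  3.49  0.52 -1.59] 0.002 v 0.51
  d [-0.72 -0.01  0.68] sim [ 0.23  0.78 -0.15  2.14  3.49  0.5  -1.6 ] 0.0 v 0.07
  d [-0.72 -0.01  0.68] sim [ 0.22  0.78 -0.15  2.12  3.49  0.49 -1.6 ] 0.0 v 0.07
  d [-0.72 -0.01  0.68] sim [ 0.22  0.79 -0.15  2.1   3.48  0.47 -1.6 ] 0.0 v 0.07
```

```bash
python3 -m handwheel '[{"dx":-0.70,"dy":0,"dz":0.70,"wx":0,"wy":0,"wz":0,"claw":0},{"dx":-0.36,"dy":0,"dz":0.36,"wx":0,"wy":0,"wz":0,"claw":0},{"dx":0,"dy":0,"dz":0,"wx":0,"wy":0,"wz":0,"claw":0}]'
python3 -m handwheel '[{"dx":-0.36,"dy":0,"dz":0.34,"wx":0,"wy":0,"wz":0,"claw":0},{"dx":-0.36,"dy":0,"dz":0.34,"wx":0,"wy":0,"wz":0,"claw":0},{"dx":0,"dy":0,"dz":0,"wx":0,"wy":0,"wz":0,"claw":0}]'
python3 -m handwheel '[{"dx":-0.36,"dy":0,"dz":0.34,"wx":0,"wy":0,"wz":0,"claw":0},{"dx":0,"dy":0,"dz":0,"wx":0,"wy":0,"wz":0,"claw":0}]'
```

```text
clock: 19.2
position: [0.6318, -0.0383, 0.0279]
tool_rot: [-3.138, 0.751, -2.962]
force: [1.7, -0.5, 5.8]
grip_width: 0.0175
finger_force: 99.7
clock: 19.58
position: [0.6407, -0.037, 0.0278]
tool_rot: [-3.138, 0.75, -2.962]
force: [-10.6, -3.1, 18.0]
grip_width: 0.0178
finger_force: 102.0
clock: 19.82
position: [0.6456, -0.0362, 0.0278]
tool_rot: [-3.138, 0.75, -2.962]
force: [-11.6, -2.2, 18.1]
grip_width: 0.0177
finger_force: 102.1
```

```bash
python3 -m handwheel '[{"dx":-0.37,"dy":0,"dz":0.33,"wx":0,"wy":0,"wz":0,"claw":0},{"dx":0,"dy":0,"dz":0,"wx":0,"wy":0,"wz":0,"claw":0}]'
python3 -m handwheel '[{"dx":-0.15,"dy":0,"dz":0.14,"wx":0,"wy":0,"wz":0,"claw":0},{"dx":0,"dy":0,"dz":0,"wx":0,"wy":0,"wz":0,"claw":0}]'
python3 -m handwheel '[{"dx":-0.15,"dy":0,"dz":0.14,"wx":0,"wy":0,"wz":0,"claw":0},{"dx":0,"dy":0,"dz":0,"wx":0,"wy":0,"wz":0,"claw":0}]'
```

```text
clock: 20.08
position: [0.6505, -0.0353, 0.0278]
tool_rot: [-3.138, 0.75, -2.962]
force: [-9.3, -2.3, 16.4]
grip_width: 0.0176
finger_force: 101.7
clock: 20.32
position: [0.6522, -0.035, 0.0278]
tool_rot: [-3.138, 0.75, -2.962]
force: [-13.4, -2.4, 20.8]
grip_width: 0.0173
finger_force: 102.5
clock: 20.58
position: [0.6535, -0.0348, 0.0278]
tool_rot: [-3.138, 0.749, -2.962]
force: [-24.7, -3.3, 31.0]
grip_width: 0.0174
finger_force: 104.1
```

```bash
python3 -m handwheel '[{"dx":-0.08,"dy":0,"dz":0.06,"wx":0,"wy":0,"wz":0,"claw":0},{"dx":0,"dy":0,"dz":0,"wx":0,"wy":0,"wz":0,"claw":0},{"dx":0,"dy":0,"dz":0,"wx":0,"wy":0,"wz":0,"claw":0}]'
python3 - <<'E'
from h import *
a=[]
for i,c in enumerate(("side","top")):
    f=optics.grab_frame(c)["frame"]; y,x=[(145,245),(150,200)][i]; a.append(f[y:y+90,x:x+90])
cv2.imwrite("pics/d.png",cv2.resize(np.hstack(a),(800,400),interpolation=2))
E
```

```text
clock: 20.95
position: [0.6535, -0.0348, 0.0277]
tool_rot: [-3.138, 0.747, -2.963]
force: [-36.1, -5.0, 41.8]
grip_width: 0.0177
finger_force: 106.4
```

View pics/d.png

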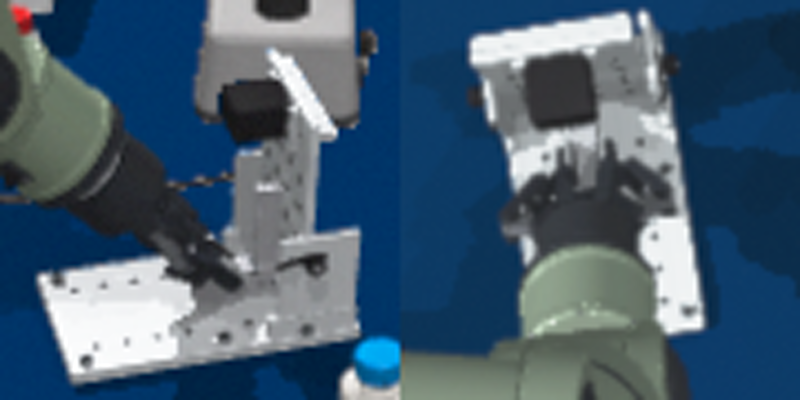

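```bash
python3 -m handwheel '[{"dx":0.02,"dy":0,"dz":-0.02,"wx":0,"wy":0,"wz":0,"claw":0},{"dx":0,"dy":0,"dz":0,"wx":0,"wy":0,"wz":0,"claw":0},{"dx":0,"dy":0,"dz":0,"wx":0,"wy":0,"wz":0,"claw":0},{"dx":0,"dy":0,"dz":0,"wx":0,"wy":0,"wz":0,"claw":0},{"dx":0,"dy":0,"dz":0,"wx":0,"wy":0,"wz":0,"claw":0},{"dx":0,"dy":0,"dz":0,"wx":0,"wy":0,"wz":0,"claw":0},{"dx":0,"dy":0,"dz":0,"wx":0,"wy":0,"wz":0,"claw":0},{"dx":0,"dy":0,"dz":0,"wx":0,"wy":0,"wz":0,"claw":0}]'
python3 - <<'E'
from workcell import monitor
s=monitor.observe();print(s["force"],s["moment"])
from h import *
o=masks("camera")
for f,ms in o.values():
    for m in ms[:1]: print(m["p"],m["rect"])
b=np.array([.6906,-.028,0])
for lean in(-.05,0,.05):
    q=pose(stand(lean),.6906,-.028,.176); r=[]
    for f,_ in o.values():
        u=proj(f,np.vstack(q[3:])); r.append(np.r_[u.min(0),u.max(0)-u.min(0)].round(1))
    print(lean,*r)
E
```

```text
clock: 22.05
position: [0.6535, -0.0348, 0.0277]
tool_rot: [-3.138, 0.748, -2.963]
force: [-31.7, -4.5, 37.5]
grip_width: 0.0173
finger_force: 105.4
[-31.74334812  -4.48753983  37.46572611] [0.14962321 0.43370319 0.18499479]
0.75 [295.3, 156.5, 25.2, 50.3]
0.66 [212.9, 151.1, 51.0, 27.7]
-0.05 [295.6 156.   24.   61.8] [214.1 152.9  42.1  24. ]
0 [293.4 156.3  23.5  61.7] [214.5 155.7  41.7  23.7]
0.05 [291.  156.6  23.2  61.4] [214.9 158.6  41.3  23.4]
```

```bash
python3 -m handwheel '[{"dx":0.15,"dy":0,"dz":-0.15,"wx":0,"wy":0,"wz":0,"claw":0},{"dx":0.36,"dy":0,"dz":-0.35,"wx":0,"wy":0,"wz":0,"claw":0},{"dx":0.72,"dy":0,"dz":-0.7,"wx":0,"wy":0,"wz":0,"claw":0},{"dx":1.1,"dy":0,"dz":-1.1,"wx":0,"wy":0,"wz":0,"claw":0},{"dx":1.5,"dy":0,"dz":-1.4,"wx":0,"wy":0,"wz":0,"claw":0},{"dx":1.5,"dy":0,"dz":-1.4,"wx":0,"wy":0,"wz":0,"claw":0},{"dx":0,"dy":0,"dz":0,"wx":0,"wy":0,"wz":0,"claw":0}]'
python3 - <<'E'
from h import *
# plate lean from image: compare gradient of model plate/head edges, base pose fitted
a=[]
for i,c in enumerate(("side","top")):
    f=optics.grab_frame(c); im=cv2.resize(f["frame"],None,fx=5,fy=5,interpolation=2)
    for lean,col in((0,(0,0,255)),(.06,(0,255,0))):
      for q in pose(stand(lean),.6906,-.028,.176)[3:]:
        P=((proj(f,q)+.5)*5).astype(int)
        for k in range(8):
            for d in(1,2,4):
                if not k&d: cv2.line(im,tuple(map(int,P[k])),tuple(map(int,P[k|d])),col,1)
    y,x=[(145,265),(140,200)][i]; a.append(im[y*5:y*5+400,x*5:x*5+400])
cv2.imwrite("pics/e.png",np.hstack(a))
E
```

```text
clock: 23.12
position: [0.5802, -0.0476, 0.0278]
tool_rot: [-3.139, 0.746, -2.963]
force: [-3.2, -0.8, 3.4]
grip_width: 0.0177
finger_force: 99.8
```

View pics/e.png

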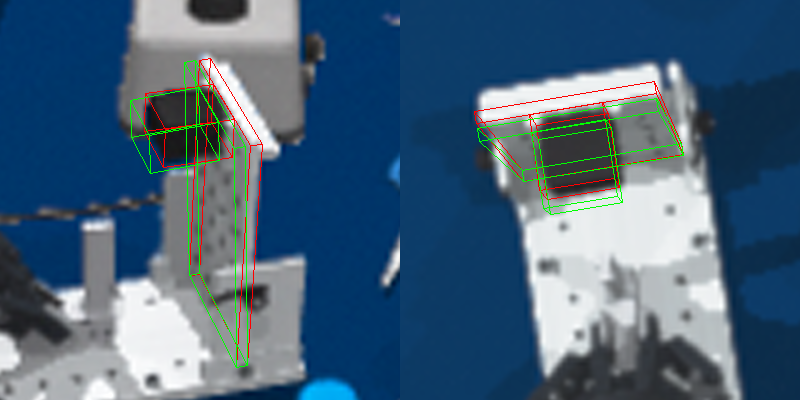

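```bash
python3 -m handwheel '[{"dx":-0.3,"dy":0,"dz":-0.35,"wx":0,"wy":0.004,"wz":0,"claw":0},{"dx":-1.0,"dy":0,"dz":-1.1,"wx":0,"wy":0,"wz":0,"claw":0},{"dx":-1.0,"dy":0,"dz":-1.1,"wx":0,"wy":0,"wz":0,"claw":0},{"dx":0,"dy":0,"dz":0,"wx":0,"wy":0,"wz":0,"claw":0}]'
python3 cart.py "[(.5929,-.2959,.06,.75,.0545,10),(.5929,-.2959,.02,.75,.0545,3)]"
```

```text
clock: 23.72
position: [0.5824, -0.047, 0.0635]
tool_rot: [-3.138, 0.746, -2.962]
force: [0.2, -0.6, -3.1]
grip_width: 0.0177
finger_force: 98.6
t 23.725 [ 0.5824 -0.047   0.0635] F [ 0.2 -0.6 -3.1] [ 0.14  0.7  -0.08  2.37  3.36  0.67 -1.52]
->  10 rows, w each [ 0.008 -0.     0.009]   if no turn: d each [ 0.28 -2.47 -0.2 ]
  d [ 0.28 -2.47 -0.2 ] sim [ 0.34  0.67 -0.16  2.25  3.61  0.5  -1.65] 0.004 v 0.85
  d [ 0.25 -2.47 -0.18] sim [ 0.4   0.68 -0.17  2.23  3.68  0.49 -1.67] 0.001 v 0.27
  d [ 0.23 -2.48 -0.16] sim [ 0.46  0.68 -0.18  2.21  3.74  0.47 -1.7 ] 0.001 v 0.24
  d [ 0.21 -2.48 -0.14] sim [ 0.51  0.69 -0.19  2.19  3.8   0.46 -1.72] 0.001 v 0.24
  d [ 0.18 -2.48 -0.12] sim [ 0.57  0.7  -0.2   2.17  3.86  0.45 -1.75] 0.001 v 0.23
  d [ 0.16 -2.48 -0.1 ] sim [ 0.62  0.71 -0.21  2.15  3.92  0.43 -1.78] 0.001 v 0.23
  d [ 0.14 -2.49 -0.08] sim [ 0.67  0.72 -0.23  2.12  3.98  0.42 -1.82] 0.001 v 0.22
  d [ 0.12 -2.49 -0.06] sim [ 0.72  0.73 -0.24  2.09  4.05  0.4  -1.85] 0.001 v 0.21
  d [ 0.09 -2.49 -0.04] sim [ 0.77  0.75 -0.26  2.06  4.11  0.38 -1.89] 0.001 v 0.2
  d [ 0.07 -2.49 -0.02] sim [ 0.82  0.76 -0.28  2.03  4.18  0.37 -1.94] 0.001 v 0.19
->  3 rows, w each [0. 0. 0.]   if no turn: d each [0.91 0.   0.98]
  d [0.91 0.   0.98] sim [ 0.8   0.78 -0.26  2.03  4.15  0.39 -1.91] 0.001 v 0.1
  d [0.91 0.   0.98] sim [ 0.79  0.81 -0.24  2.03  4.12  0.41 -1.87] 0.001 v 0.1
  d [0.91 0.   0.98] sim [ 0.77  0.83 -0.22  2.02  4.09  0.43 -1.84] 0.001 v 0.1
```

```bash
python3 -m handwheel '[{"dx":0.28,"dy":-2.47,"dz":-0.2,"wx":0.008,"wy":0,"wz":0.009,"claw":0},{"dx":0.25,"dy":-2.47,"dz":-0.18,"wx":0.008,"wy":0,"wz":0.009,"claw":0},{"dx":0.23,"dy":-2.47,"dz":-0.16,"wx":0.008,"wy":0,"wz":0.009,"claw":0},{"dx":0.2,"dy":-2.47,"dz":-0.14,"wx":0.008,"wy":0,"wz":0.009,"claw":0},{"dx":0.18,"dy":-2.48,"dz":-0.12,"wx":0.008,"wy":0,"wz":0.009,"claw":0},{"dx":0.16,"dy":-2.48,"dz":-0.1,"wx":0.008,"wy":0,"wz":0.009,"claw":0},{"dx":0.14,"dy":-2.48,"dz":-0.08,"wx":0.008,"wy":0,"wz":0.009,"claw":0},{"dx":0.1,"dy":-2.48,"dz":-0.06,"wx":0.008,"wy":0,"wz":0.009,"claw":0}]'
python3 -m handwheel '[{"dx":0.1,"dy":-2.48,"dz":-0.04,"wx":0.008,"wy":0,"wz":0.009,"claw":0},{"dx":0,"dy":0,"dz":0,"wx":0,"wy":0,"wz":0,"claw":0},{"dx":0,"dy":0,"dz":0,"wx":0,"wy":0,"wz":0,"claw":0}]'
python3 cart.py "[(.5929,-.2959,.02,.75,.0545,3)]"
```

```text
clock: 24.72
position: [0.5904, -0.2463, 0.059]
tool_rot: [3.141, 0.744, -3.061]
force: [-0.4, 0.6, -3.8]
grip_width: 0.0178
finger_force: 98.7
clock: 25.1
position: [0.5915, -0.2698, 0.0589]
tool_rot: [3.14, 0.744, -3.073]
force: [-0.5, -0.9, -2.5]
grip_width: 0.0175
finger_force: 98.7
t 25.1 [ 0.5915 -0.2698  0.0589] F [-0.5 -0.9 -2.5] [ 0.64  0.75 -0.15  2.14  3.88  0.48 -1.72]
->  3 rows, w each [ 0.004 -0.002  0.004]   if no turn: d each [ 0.89 -0.87  0.94]
  d [ 0.89 -0.87  0.94] sim [ 0.76  0.77 -0.24  2.05  4.1   0.4  -1.87] 0.004 v 0.57
  d [ 0.89 -0.87  0.95] sim [ 0.77  0.8  -0.23  2.04  4.1   0.42 -1.86] 0.0 v 0.12
  d [ 0.89 -0.87  0.95] sim [ 0.77  0.83 -0.21  2.02  4.09  0.44 -1.84] 0.0 v 0.12
```

```bash
python3 -m handwheel '[{"dx":0.95,"dy":0,"dz":1.0,"wx":0.002,"wy":-0.003,"wz":0,"claw":0},{"dx":0.9,"dy":0,"dz":1.0,"wx":0,"wy":0,"wz":0,"claw":0},{"dx":0.75,"dy":0,"dz":0.8,"wx":0,"wy":0,"wz":0,"claw":0},{"dx":0.14,"dy":0,"dz":0.15,"wx":0,"wy":0,"wz":0,"claw":0},{"dx":0,"dy":0,"dz":0,"wx":0,"wy":0,"wz":0,"claw":0},{"dx":0,"dy":0,"dz":0,"wx":0,"wy":0,"wz":0,"claw":0}]'
```

```text
clock: 25.85
position: [0.5919, -0.2707, 0.0198]
tool_rot: [-3.139, 0.748, -3.072]
force: [-0.4, -0.1, -3.4]
grip_width: 0.0175
finger_force: 98.7
```

```bash
python3 -m handwheel '[{"dx":0.2,"dy":0,"dz":0.21,"wx":0,"wy":0,"wz":0,"claw":0},{"dx":0,"dy":0,"dz":0,"wx":0,"wy":0,"wz":0,"claw":0},{"dx":0.07,"dy":0,"dz":0.08,"wx":0,"wy":0,"wz":0,"claw":0},{"dx":0,"dy":0,"dz":0,"wx":0,"wy":0,"wz":0,"claw":0},{"dx":0,"dy":0,"dz":0,"wx":0,"wy":0,"wz":0,"claw":0}]'
```

```text
clock: 26.48
position: [0.592, -0.2707, 0.0158]
tool_rot: [-3.139, 0.749, -3.072]
force: [-5.1, 0.7, 5.5]
grip_width: 0.0176
finger_force: 99.9
```

```bash
python3 -m handwheel '[{"dx":0,"dy":0,"dz":0,"wx":0,"wy":0,"wz":0,"claw":60},{"dx":0,"dy":0,"dz":0,"wx":0,"wy":0,"wz":0,"claw":80},{"dx":0,"dy":0,"dz":0,"wx":0,"wy":0,"wz":0,"claw":100},{"dx":0,"dy":0,"dz":0,"wx":0,"wy":0,"wz":0,"claw":100},{"dx":0,"dy":0,"dz":-1,"wx":0,"wy":0,"wz":0,"claw":100},{"dx":0,"dy":0,"dz":-2.5,"wx":0,"wy":0,"wz":0,"claw":100},{"dx":0,"dy":0,"dz":-3,"wx":0,"wy":0,"wz":0,"claw":100},{"dx":0,"dy":0,"dz":0,"wx":0,"wy":0,"wz":0,"claw":100}]'
python3 - <<'E'
from h import *
a=[]
for i,c in enumerate(("side","top")):
    f=optics.grab_frame(c)["frame"]; y,x=[(140,230),(130,200)][i]; a.append(f[y:y+140,x:x+140])
cv2.imwrite("pics/f.png",cv2.resize(np.hstack(a),(800,400),interpolation=2))
E
```

```text
clock: 27.48
position: [0.5466, -0.2746, 0.0647]
tool_rot: [-3.138, 0.749, -3.073]
force: [0.6, -0.2, 0.8]
grip_width: 0.0853
finger_force: 0.0
```

View pics/f.png

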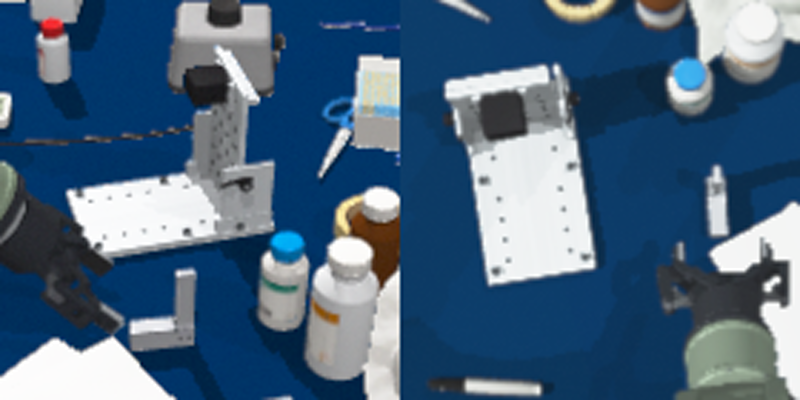

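Run:
```python
from h import *
V=[]
for c in("side","top"):
    f=optics.grab_frame(c); im=f["frame"].astype(int); w=cv2.dilate((render(f,pose([stand(0)[4]],.6906,-.028,.176))>.1).astype(np.uint8),np.ones((9,9)))>0
    V.append((f,((im.max(2)<60)&w).astype(float)))
for v in(V,V[:1],V[1:]):
    print(sum(m.sum() for _,m in v),[(l,round(sum(np.abs(render(f,pose([stand(l)[4]],.6906,-.028,.176))-m).sum() for f,m in v),1)) for l in(-.06,-.04,-.02,0,.02,.04,.06)])
```

```text
383.0 [(-0.06, np.float64(278.2)), (-0.04, np.float64(221.6)), (-0.02, np.float64(170.9)), (0, np.float64(158.3)), (0.02, np.float64(155.7)), (0.04, np.float64(164.6)), (0.06, np.float64(209.1))]
183.0 [(-0.06, np.float64(128.7)), (-0.04, np.float64(102.9)), (-0.02, np.float64(78.4)), (0, np.float64(70.6)), (0.02, np.float64(70.9)), (0.04, np.float64(75.7)), (0.06, np.float64(93.3))]
200.0 [(-0.06, np.float64(149.5)), (-0.04, np.float64(118.7)), (-0.02, np.float64(92.6)), (0, np.float64(87.8)), (0.02, np.float64(84.8)), (0.04, np.float64(88.9)), (0.06, np.float64(115.8))]
```

The head silhouette puts the plate's lean at about 0.01 rad, which is zero within what the pictures can resolve and agrees with the hard stop I felt, so I'm handing in.

```bash
python3 -c "
from workcell import job_done
print(job_done())"
```

```text
the job is handed in; nothing more can be done
None
```

The job is handed in at about 28 s of the 64 s limit, with no verdict returned: I held the square pressed on base and plate for about a second, stood it back on the bench off the stand, and estimate the plate upright to about 0.01 rad from the pictures.

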